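# Make up two shoot kits at the film loading station

## Task

Make up two kits in the two open grey cases: in the long three-bay case put the large film reel in the widest bay, the round glass filter in the middle bay and the silver flash shoe adapter in the narrow end bay; in the short two-bay case put the small film reel in the wide bay and the brass hot-shoe cover in the narrow bay. Each thing stands upright on its underside, flat on the bay floor, in the middle of its bay. Leave the film canister, the battery and the lens cap where they are.

Things in the scene. Friction and masses are not known exactly. Their poses are not given: they have to be found in the camera images.
- large_reel_center (a point): Large black plastic film reel, axis upright, 50 mm high: flanges 64 mm in diameter at 0-5 and 25-30 mm above its underside, hub 28 mm in diameter over the full height, so 20 mm of hub stand free above the upper flange (grip there). About 60 g. Point on its axis, 25 mm above the underside; z up.
- small_reel_center (a point): Small black plastic film reel, axis upright, 40 mm high: flanges 44 mm in diameter at 0-5 and 17-22 mm above its underside, hub 20 mm in diameter over the full height, 18 mm of it free above the upper flange (grip there). About 35 g. Point on its axis, 20 mm above the underside; z up.
- filter_center (a point): Round amber glass filter in a deep dark steel ring, lying flat: diameter 48 mm, 16 mm high, plain upright rim, about 50 g. The point is its centre, 8 mm above its underside; z up.
- adapter_center (a point): Silver flash shoe adapter, 36 mm high: foot plate 34 (its x) by 40 (its y) by 8 mm, then a round wheel 30 mm in diameter up to 16 mm, then a block 20 (x) by 26 (y) mm from 16 to 36 mm above the underside (grip the block across its 20 mm, along x). About 80 g. Point at its centre, 18 mm above the underside; z up.
- cover_center (a point): Brass hot-shoe cover, 24 mm high: foot plate 28 (its x) by 30 (its y) by 6 mm with an upright rib 10 mm thick (x) and 30 mm long (y) from 6 to 24 mm above the underside; grip across the rib, along x. About 50 g. Point at its centre, 12 mm above the underside; z up.
- long_case: Long open grey case, fixed, three bays: 88 (x) by 230 (y) mm; bay floor 4 mm, walls and dividers 10 mm above the counter, 4 mm thick. Bays 80 mm in x. Origin on the counter, mid-case. Bay centres at x=0: widest (90 mm in y) at y=-66 mm; middle (62) at +14; narrow end bay (62) at +80. The black-floored lid folded flat at x=50 to 138 mm, 10 mm high, is not a bay.
- short_case: Short open grey case, fixed, two bays: 88 (x) by 152 (y) mm; bay floor 4 mm, walls and divider 10 mm above the counter, 4 mm thick. Bays 80 mm in x. Origin on the counter, mid-case. Bay centres at x=0: wide bay (84 mm in y) at y=+30 mm; narrow bay (56) at -44. The black-floored lid folded flat at x=50 to 138 mm, 10 mm high, is not a bay.
- canister_center (a point): Bystander: white film canister with grey cap, standing, 33 mm in diameter, 50 mm high, loose. The point is its centre.
- battery_center (a point): Bystander: short blue battery cell standing on end, 33 mm in diameter, 34 mm high, loose. The point is its centre.
- lens_cap_center (a point): Bystander: flat black lens cap lying on the counter, 40 mm in diameter, 9 mm high, loose. The point is its centre.
There are look-alikes about, which are no part of the job. Leave any red look-alike of the part that bears filter_center alone.

How it is judged (in metres and radians):
At the end, for the whole second after the job is handed in: Each of the five things rests, released and still, on the floor of its own bay (height within 4 mm), upright (within 0.12 rad), its centre within 15 mm of the bay's centre along each of the case's two sides (x of large_reel_center in the frame of long_case between -0.015 and 0.015 m and y of large_reel_center in the frame of long_case between -0.081 and -0.051 m and z of large_reel_center in the frame of long_case between 0.025 and 0.033 m and angle between each of large_reel_center, filter_center, adapter_center, small_reel_center, cover_center's own z axis and vertical below 0.12 rad and linear speed of each of large_reel, filter, adapter, small_reel, cover below 0.02 m/s and angular speed of each of large_reel, filter, adapter, small_reel, cover below 0.2 rad/s and x of filter_center in the frame of long_case between -0.015 and 0.015 m and y of filter_center in the frame of long_case between -0.001 and 0.029 m and z of filter_center in the frame of long_case between 0.008 and 0.016 m and x of adapter_center in the frame of long_case between -0.015 and 0.015 m and y of adapter_center in the frame of long_case between 0.065 and 0.095 m and z of adapter_center in the frame of long_case between 0.018 and 0.026 m and x of small_reel_center in the frame of short_case between -0.015 and 0.015 m and y of small_reel_center in the frame of short_case between 0.015 and 0.045 m and z of small_reel_center in the frame of short_case between 0.02 and 0.028 m and x of cover_center in the frame of short_case between -0.015 and 0.015 m and y of cover_center in the frame of short_case between -0.059 and -0.029 m and z of cover_center in the frame of short_case between 0.012 and 0.02 m); the robot touches nothing.
It fails at once if the canister is pushed away from its place (more than 15 mm) or knocked over (distance of canister_center from where it was at the start of the episode above 0.015 m or angle between canister_center's own z axis and vertical above 0.5 rad).
It fails at once if the battery is pushed away from its place (more than 15 mm) or knocked over (distance of battery_center from where it was at the start of the episode above 0.015 m or angle between battery_center's own z axis and vertical above 0.5 rad).
It fails at once if the lens cap is pushed away from its place (more than 15 mm) or knocked over (distance of lens_cap_center from where it was at the start of the episode above 0.015 m or angle between lens_cap_center's own z axis and vertical above 0.5 rad).
It also fails if it takes over 128 s, if anything falls off the work surface, if the arm or the gripper's body presses on something with over 40 N, if the wrist force passes 120 N, or if a joint passes its speed limit or range.

## Robot

A 7-joint arm with a two-finger parallel gripper is mounted at the origin on the work surface. World frame = base frame: x ahead of the robot, y to its left, z up, the work surface at z = 0. Lengths are in m, angles in degrees, forces in N, time in s.
With the tool pointing down it reaches from about 0.425 to 0.875 m from the base axis. Payload 4.7 kg.
Tool frame: the origin (TCP) lies at the very end of the fingers, on their centre line; the grasp point (between the pads) lies 19 mm behind it; x points along the fingers, z is the direction in which the jaws open and shut, and the axes are right-handed (so a half turn about x gives the same grasp; the last joint's range is limited). The gripper opens to 87 mm and grips with 3 to 60 N. Pads are 19 mm wide; open, the fingers measure 117 mm over their backs; the gripper's body (75 mm by 190 mm) begins 51 mm behind the grasp point.
Start: joints at [-65.197, 18.392, -4.016, 83.108, 1.295, 78.541, -3.26], TCP at [0.264, 0.594, 0.195] pointing down, gripper open.
Joint ranges: [-163.93, 163.93], [-17.29, 119.83], [-79.2, 71.16], [3.27, 140.29], [-89.18, 269.18], [5.43, 117.66], [-154.24, 154.24]. Speed limits (degrees/s): [147.25, 147.25, 180, 180, 180, 180, 180].

## Interface

Orientations are given as [roll, pitch, yaw] about the fixed x, y, z axes, in that order (R = Rz(yaw) Ry(pitch) Rx(roll)).
In Python, from cell import env gives the robot as it stands. The module is installed in compiled form; this text tells all that it offers.
- The arm moves only by the tool drive_tool, never from a script. Its argument "increments" is a list of rows, each a list of 2 entries, a list of its own where there are three numbers: the shift along the tool's x, y, z scaled (see below), then the turn, a rotation vector about the tool's x, y, z scaled (see below). In form: [[[dx, dy, dz], [wx, wy, wz]], ...]. A call has 1 to 10 rows; each row shifts and turns the commanded pose from where the row before left it, along the tool's axes as they then stand; what a row does not reach is not made up. The controller multiplies each number of a shift by 0.04 m and each number of a turn by 120 degrees. A row lasts 1/10 s, in which the tool goes at most 50 mm and 8.59 degrees, less where a joint would pass 70% of its speed; a pose out of reach is approached as far as the arm can. A call with a number of a shift or a turn outside -1 to 1 is refused whole. A call with a gripper value outside its range is refused whole. "hand" is the gripper's target within -1 to 1 (fully open at 1, half-way at 0, shut at -1), set as the call begins (left out, the last holds). The fingers move at their own pace and stop on an object; "squeeze" is the grip in N (left out, the last holds). Time passes only in rows, so rows that do not move let the fingers close. It gives the time, the measured TCP pose, the force and the opening at its end, in the units of the state.
- env.get_obs(): the state, without advancing time (a new reading comes with each control period).
- env.read_camera(name): name is "side" or "top"; returns a dict with "frame" (384x512x3 uint8, red, green, blue), "fx", "fy", "cx", "cy" (pixels), "distortion" ([k1, k2, p1, p2, k3] as OpenCV has them; the pictures are not rectified), "R" (3x3) and "t" (3): a world point X has camera coordinates R X + t. Camera axes: x right, y down, z forward; pixel columns grow to the right and rows downward; lengths in m; the calibration is good to about 2 mm. A picture is of the moment at which its call begins. There is no depth.
- env.sign_off(): hands the job in, once; it reports no verdict.
The state is a dict: "time_s": time; "qpos": joint angles; "joint_velocities": joint speeds; "effort": joint torques, N m; "tool_pos": TCP position; "tool_rot": TCP orientation; "force": force on the tool from outside, world axes, zero at the start; "wrist_torque": the same for the moment, N m; "grip_width": finger opening in m.
Only numpy, scipy, OpenCV 4.12 (cv2) and the standard library are available. Lean on these libraries where they do the work, as an engineer would, in place of code of your own. Each camera call takes 0.05 s, during which the arm holds its last target.

## Working session

There is one attempt and no reset: what is moved stays moved. The work goes in short steps, Python scripts to look and compute and a tool call to move; the robot and the scene stay as the last step left them, time stands still between calls to the robot, and variables do not carry over. Pictures are saved under pics/ and viewed, and the job is handed in when it is done.

Besides the shell and the picture viewer there is one more tool, called by a JSON object that holds its "fn" and its "kwargs", one argument or row to a line. drive_tool: Moves the arm, as the interface text tells. Shifts and turns lie within -1 to 1; 1 stands for 0.04 m of shift or 120 degrees of turn. Its arguments: {"type":"object","properties":{"increments":{"type":"array"},"hand":{"type":"number"},"squeeze":{"type":"number"}},"required":["increments"]}

```bash
mkdir -p pics; python3 - <<'E'
from cell import env
import cv2,json
o=env.get_obs()
for k,v in o.items(): print(k,v)
for n in("top","side"):
    c=env.read_camera(n)
    cv2.imwrite(f"pics/{n}0.png",c["frame"][:,:,::-1])
    print(n,{k:(v.tolist() if hasattr(v,'tolist') else v) for k,v in c.items() if k!="frame"})
E
```

```text
time_s 0.0
qpos [-65.19718663  18.44019608  -4.01538713  83.17241234   1.29618269
  78.54054373  -3.25928183]
joint_velocities [-0.02697303  0.11229186  0.02545829 -0.08549052  0.03915368 -0.04439709
  0.11647359]
effort [-7.83417418e-04 -4.91287494e+01 -4.04645959e-01 -3.12534571e+01
 -6.39746315e-02  4.38052998e-02  1.84674118e-04]
tool_pos [0.26414583 0.59326775 0.19357048]
tool_rot [-176.38994294   89.89193785 -110.3822445 ]
force [ 0.04931914 -0.09023201 -0.23989317]
wrist_torque [ 0.01411888 -0.04635874  0.00123106]
grip_width 0.08691708060835326
top {'fx': 371.4284298411472, 'fy': 371.4284298411472, 'cx': 258.4306928765577, 'cy': 192.62545476200634, 'distortion': [-0.06996316481098924, 0.0, 0.0, 0.0, 0.0], 'R': [[0.10256182672587014, -0.994723298799097, -0.0025749805620809653], [-0.9714394575769648, -0.0996036086592363, -0.21537061406939775], [0.2139776903352879, 0.024590241322528964, -0.9765289898771441]], 't': [-0.043331008166155704, 0.5333229148755427, 0.8654709199662624]}
side {'fx': 355.6491220624875, 'fy': 355.6491220624875, 'cx': 256.96780044754007, 'cy': 194.12754063507276, 'distortion': [0.023400950887566056, 0.0, 0.0, 0.0, 0.0], 'R': [[-0.992145303630621, -0.12320827378645434, 0.02161984630529302], [-0.0818156741207587, 0.5084078444011659, -0.8572208928972308], [0.09462500701119234, -0.8522565253618903, -0.5144948231286781]], 't': [0.5251003667921339, 0.10955605147805705, 0.9888561937715045]}
```

View pics/top0.png

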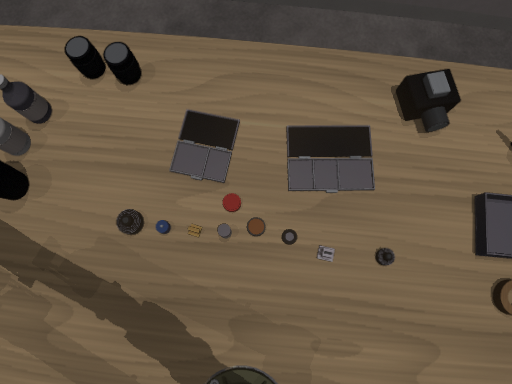

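View pics/side0.png

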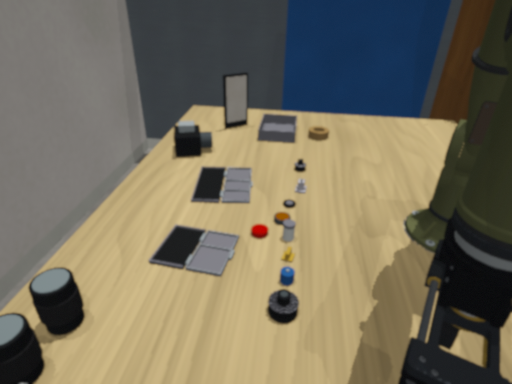

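Candidates in the top view:
- Large reel: (130,222). Small reel: (385,257).
- Round flat things: amber (256,227), red look-alike (232,203), black lens cap (289,237).
- Adapter, silver: (326,254). Cover, brass: (195,230).
- Canister: (224,230). Battery: (163,227).
- Cases: short (201,162), long (330,175).

Next, close crops.

```bash
cat > h.py <<'E'
import cv2,numpy as np
def pix2plane(c,uv,z):
    K=np.array([[c["fx"],0,c["cx"]],[0,c["fy"],c["cy"]],[0,0,1.]])
    p=cv2.undistortPoints(np.array(uv,float).reshape(-1,1,2),K,np.array(c["distortion"])).reshape(-1,2)
    R=np.array(c["R"]);t=np.array(c["t"]);o=-R.T@t
    d=np.c_[p,np.ones(len(p))]@R
    s=(z-o[2])/d[:,2]
    return o+s[:,None]*d
def proj(c,X):
    K=np.array([[c["fx"],0,c["cx"]],[0,c["fy"],c["cy"]],[0,0,1.]])
    R=np.array(c["R"]);
    return cv2.projectPoints(np.array(X,float).reshape(-1,3),cv2.Rodrigues(R)[0],np.array(c["t"]),K,np.array(c["distortion"]))[0].reshape(-1,2)
E
python3 - <<'E'
import cv2
a=cv2.imread("pics/top0.png")
def g(n,x0,y0,x1,y1,s):
    cv2.imwrite(f"pics/{n}.png",cv2.resize(a[y0:y1,x0:x1],None,fx=s,fy=s,interpolation=cv2.INTER_CUBIC))
g("c1",110,180,270,260,5)
g("c2",240,200,400,280,5)
g("c3",160,100,260,190,6)
g("c4",270,110,390,200,6)
E
```

```text
(no output)
```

View pics/c1.png

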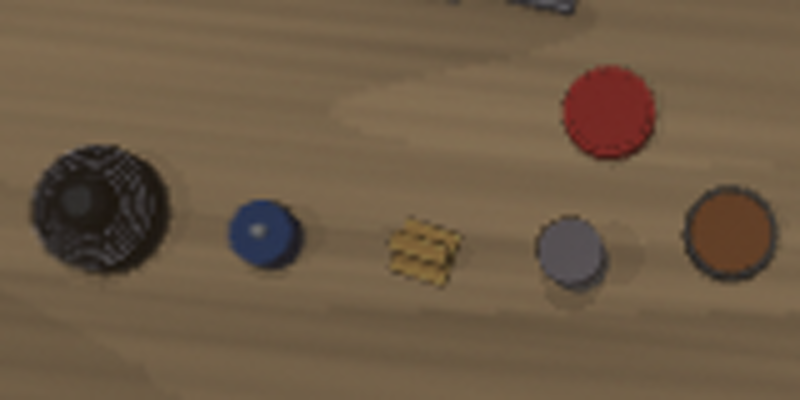

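View pics/c2.png

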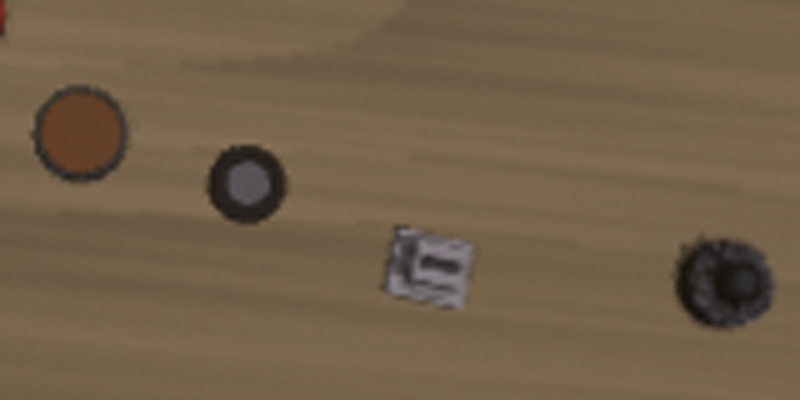

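View pics/c3.png

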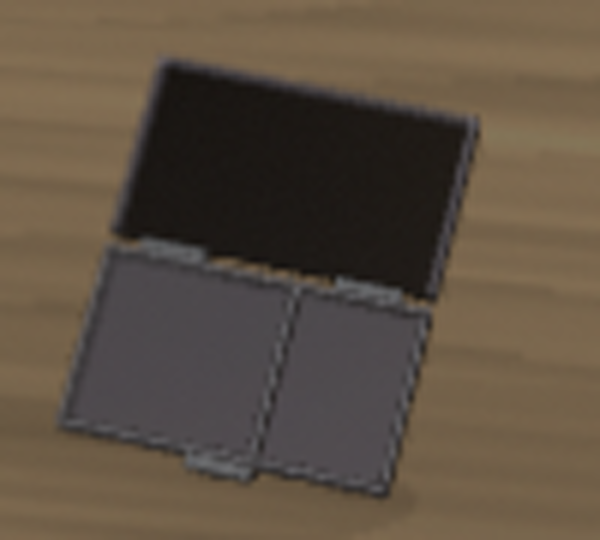

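View pics/c4.png

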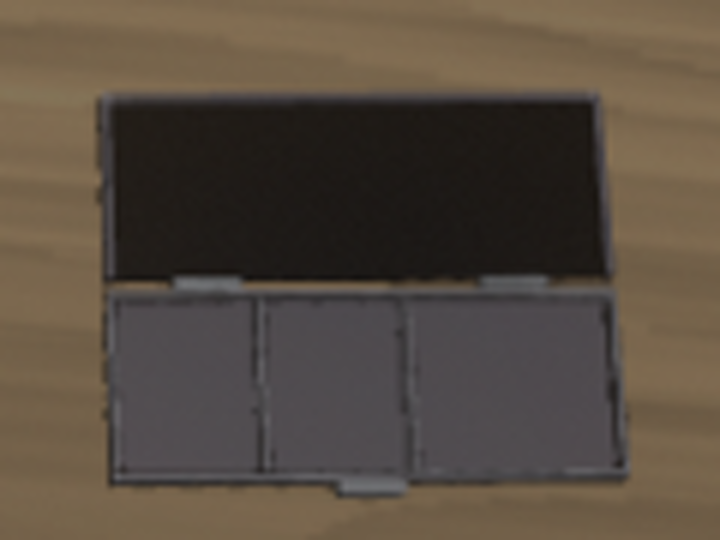

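```bash
cat > m1.py <<'E'
from cell import env
from h import *
c=env.read_camera("top"); s=env.read_camera("side")
a=c["frame"]; b=s["frame"]
for n,k in(("top",c),("side",s)):print(n,"cam at",(-np.array(k["R"]).T@np.array(k["t"])).round(3))
hsv=cv2.cvtColor(cv2.resize(a,None,fx=4,fy=4,interpolation=cv2.INTER_CUBIC),cv2.COLOR_RGB2HSV)
def samp(x,y):return hsv[int(y*4+2),int(x*4+2)]
for n,p in dict(amber=(256,227),red=(232,203),bat=(163,229),brass=(193,230),can=(224,230),silver=(330,256),floor=(190,160),floor2=(355,175),wood=(260,190),wood2=(300,260),reel=(140,222),sreel=(383,262),ring=(265,227)).items():print(n,samp(*p))
# floors: low-sat grey
m=((hsv[...,1]<60)&(hsv[...,2]>60)&(hsv[...,2]<110)).astype(np.uint8)
m=cv2.morphologyEx(m,cv2.MORPH_OPEN,np.ones((5,5)))
cs,_=cv2.findContours(m,cv2.RETR_EXTERNAL,cv2.CHAIN_APPROX_NONE)
for k in cs:
    if cv2.contourArea(k)<600: continue
    uv=k.reshape(-1,2)/4-0.375
    P=pix2plane(c,uv,0.004)
    r=cv2.minAreaRect((P[:,:2]*1000).astype(np.float32))
    print("grey",uv.mean(0).round(1),[np.round(q,1) for q in r])
E
python3 m1.py
```

```text
top cam at [ 0.337 -0.011  0.96 ]
side cam at [0.436 0.852 0.591]
amber [ 13 152  99]
red [  2 176 119]
bat [111 124  82]
brass [ 18 142 126]
can [165  18  86]
silver [150  10 124]
floor [150  13  77]
floor2 [150  13  78]
wood [ 17  91 120]
wood2 [ 17  94 111]
reel [11 47 43]
sreel [ 0 14 56]
ring [17 83 89]
grey [265.5 374.4] [array([100.6, -50.9]), array([68. ,  8.3]), np.float64(62.1)]
grey [321.8 249.8] [array([ 413.5, -165.6]), array([21. , 28.1]), np.float64(5.7)]
grey [289.1 236.1] [array([440.9, -77.8]), array([21.9, 21.3]), np.float64(5.8)]
grey [223.7 229.9] [array([439.7,  92.1]), array([33.8, 33.3]), np.float64(33.1)]
grey [498.7 228.6] [array([ 519.9, -631.6]), array([ 75. , 150.5]), np.float64(87.9)]
grey [331.2 173.5] [array([ 617.8, -174. ]), array([101.8, 232.3]), np.float64(6.0)]
grey [200.8 161.2] [array([617.8, 178.1]), array([154.4, 102.7]), np.float64(83.5)]
grey [  1.4 127.1] [array([664.2, 762.2]), array([61.9, 16.1]), np.float64(15.9)]
grey [438.8  82.5] [array([ 924.7, -471. ]), array([67.4, 55.2]), np.float64(17.6)]
grey [115.7  52.6] [array([924.2, 474.4]), array([64.3, 63.8]), np.float64(11.4)]
grey [76.7 46.6] [array([935.7, 598.4]), array([65.3, 64.6]), np.float64(64.5)]
grey [450.    4.4] [array([1188. , -515.2]), array([ 67. , 429.3]), np.float64(8.7)]
grey [281.6  28.2] [array([1068.3,   94.2]), array([ 139.2, 1603.7]), np.float64(0.0)]
```

```bash
cat > m2.py <<'E'
from cell import env
from h import *
c=env.read_camera("top"); s=env.read_camera("side")
S=4
def up(k):return cv2.cvtColor(cv2.resize(k["frame"],None,fx=S,fy=S,interpolation=cv2.INTER_CUBIC),cv2.COLOR_RGB2HSV)
ht,hs=up(c),up(s)
def comps(m,amin=300,op=3):
    m=cv2.morphologyEx(m.astype(np.uint8),cv2.MORPH_OPEN,np.ones((op,op)))
    return [k.reshape(-1,2)/S-0.375 for k in cv2.findContours(m,cv2.RETR_EXTERNAL,cv2.CHAIN_APPROX_NONE)[0] if cv2.contourArea(k)>amin]
H,Sa,V=[ht[...,i].astype(int) for i in range(3)]
def inbox(u,b): q=u.mean(0); return b[0]<q[0]<b[2] and b[1]<q[1]<b[3]
def show(n,m,z,box,op=3):
    for u in comps(m,300,op):
        if inbox(u,box):
            P=pix2plane(c,u,z)[:,:2]*1000
            r=cv2.minAreaRect(P.astype(np.float32)); e,rad=cv2.minEnclosingCircle(P.astype(np.float32))
            print(n,"px",u.mean(0).round(1),"rect",[np.round(q,1) for q in r],"circ",np.round(e,1),round(rad,1))
show("floor",(Sa<40)&(V>66)&(V<86),0.004,(160,140,390,200),5)
show("amber",((H<16)&(Sa>120)),0.016,(240,210,275,245))
show("filt+ring",((H<16)&(Sa>120))|(V<80),0.008,(240,210,275,245))
show("reel dark",(V<75),0.015,(110,200,150,245))
show("sreel dark",(V<75),0.011,(365,240,405,275))
show("brass",(Sa>115)&(H>12),0.006,(180,218,210,245))
show("silver",(Sa<60),0.008,(310,240,345,270))
show("cap",(V<70),0.009,(275,225,300,250))
show("bat",(H>100)&(Sa>80),0.034,(150,215,175,240))
show("can",(Sa<40)&(V>70),0.05,(210,218,240,245))
def g(im,n,x0,y0,x1,y1,sc):
    cv2.imwrite(f"pics/{n}.png",cv2.resize(im[y0:y1,x0:x1,::-1],None,fx=sc,fy=sc,interpolation=cv2.INTER_CUBIC))
g(c["frame"],"d1",180,218,210,242,20);g(c["frame"],"d2",308,240,344,267,20)
g(s["frame"],"d3",250,140,320,330,3.1)
E
python3 m2.py
```

```text
floor px [327.5 174. ] rect [array([ 617.2, -171.2]), array([ 86. , 224.8]), np.float64(6.2)] circ [ 618.1 -173.1] 115.4
floor px [202.6 162.9] rect [array([616.8, 175.9]), array([146.2,  87.2]), np.float64(81.9)] circ [618.  176.3] 80.0
amber px [255.8 226. ] rect [array([456.4,  10.7]), array([39.8, 39.6]), np.float64(5.9)] circ [456.6  10.6] 20.4
filt+ring px [255.7 226.5] rect [array([456.8,  11.1]), array([49.2, 48.3]), np.float64(5.9)] circ [456.6  10.6] 25.2
reel dark px [129.9 221.5] rect [array([434.6, 335.5]), array([73.3, 64.9]), np.float64(70.2)] circ [434.  335.5] 37.0
sreel dark px [384. 256.] rect [array([ 412.9, -322.8]), array([43.9, 49.6]), np.float64(9.0)] circ [ 415.  -323.2] 26.1
brass px [194.2 229.9] rect [array([431.8, 168.3]), array([35.3, 28.6]), np.float64(78.4)] circ [431.  166.8] 19.5
silver px [325.5 253.2] rect [array([ 406.8, -172.7]), array([42.2, 35.3]), np.float64(83.2)] circ [ 406.4 -173. ] 25.8
cap px [288.8 236.4] rect [array([439.4, -76.3]), array([39. , 39.2]), np.float64(5.8)] circ [439.7 -76.2] 20.2
bat px [161.9 225.9] rect [array([429.7, 245. ]), array([30.9, 29.7]), np.float64(67.0)] circ [429.9 245.1] 16.0
can px [223.6 229.8] rect [array([434.8,  87.1]), array([30.8, 29.6]), np.float64(7.2)] circ [435.   87.3] 15.7
```

```bash
python3 - <<'E'
import cv2,numpy as np
a=cv2.imread("pics/d1.png");b=cv2.imread("pics/d2.png")
f=np.zeros((1020,720,3),np.uint8);f[:480,:600]=a;f[480:,:720]=b
f=cv2.resize(f,None,fx=.58,fy=.58);cv2.imwrite("pics/d12.png",f)
E
```

```text
(no output)
```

View pics/d12.png

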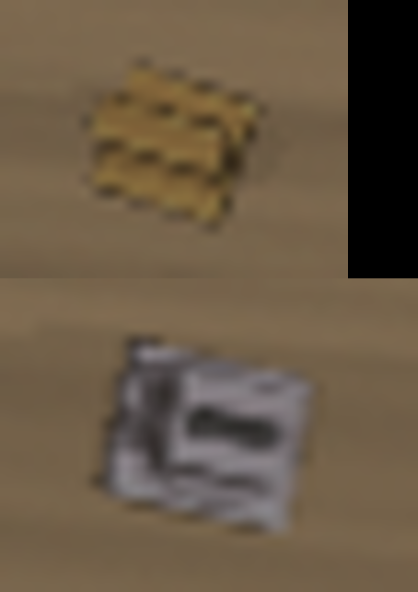

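View pics/d3.png

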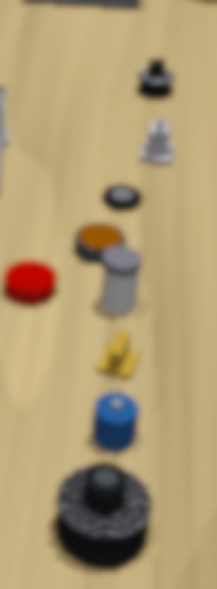

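The target is the amber filter at (256,227). The red disc at (232,203) and the black cap at (289,237) are ruled out. All five things stand upright. I'll check the case poses from their corners, then work out the first approach.

```bash
cat > plan.py <<'E'
import sys
from cell import env
import numpy as np
from scipy.spatial.transform import Rotation as Ro
def plan(x,y,z,yaw,quiet=False):
    """yaw: wanted jaw axis direction (deg, mod 180), tool x straight down"""
    o=env.get_obs();p=np.array(o["tool_pos"]);R=Ro.from_euler("xyz",o["tool_rot"],degrees=True)
    M=R.as_matrix()
    print("t",round(o["time_s"],2),"p",p.round(4),"jaw yaw",round(np.degrees(np.arctan2(M[1,2],M[0,2])),2),"tilt",round(np.degrees(np.arccos(-M[2,0])),2),"F",np.array(o["force"]).round(1),"w",round(o["grip_width"],4),"q",np.round(o["qpos"],0))
    best=None
    for k in(0,180,-180,360):
        a=np.radians(yaw+k);zt=np.array([np.cos(a),np.sin(a),0]);xt=np.array([0,0,-1.])
        T=np.c_[xt,np.cross(zt,xt),zt]
        rv=(R.inv()*Ro.from_matrix(T)).as_rotvec(degrees=True)
        if best is None or np.linalg.norm(rv)<np.linalg.norm(best[0]):best=(rv,T)
    rv,T=best;d=np.array([x,y,z])-p
    print(" turn deg",rv.round(2),"units/120",(rv/120).round(4))
    print(" shift(now frame)",(M.T@d/0.04).round(3)," shift(after turn)",(T.T@d/0.04).round(3))
if __name__=="__main__": plan(*map(float,sys.argv[1:5]))
E
python3 - <<'E'
from cell import env
from h import *
c=env.read_camera("top")
for n,q,o,L in(("long",[(108,292),(614,291),(627,478),(110,484)],(270,110),(88,230)),("short",[(105,250),(432,312),(388,494),(62,426)],(160,100),(88,152))):
    uv=np.array(q)/6+np.array(o)-0.42
    P=pix2plane(c,uv,0.01)[:,:2]*1000
    ly=(P[0]-P[1]+P[3]-P[2])/2
    print(n,P.mean(0).round(1),"len",np.linalg.norm(ly).round(1),np.linalg.norm(P[0]-P[3]).round(1),"yaw",np.degrees(np.arctan2(-ly[0],ly[1])).round(1))
for n,cc,yw,bs in(("long",(617.3,-172),6.1,[-66,14,80]),("short",(616.8,176),-8.1,[30,-44])):
    a=np.radians(yw)
    for b in bs: print(n,b,np.round([cc[0]-b*np.sin(a),cc[1]+b*np.cos(a)],1))
E
python3 plan.py 0.434 0.3355 0.15 0
```

```text
long [ 616.  -172.6] len 227.7 87.8 yaw 6.3
short [615.5 175.5] len 150.5 84.1 yaw -5.9
long -66 [ 624.3 -237.6]
long 14 [ 615.8 -158.1]
long 80 [608.8 -92.5]
short 30 [621.  205.7]
short -44 [610.6 132.4]
t 0.35 p [0.2643 0.5937 0.1944] jaw yaw 66.01 tilt 0.03 F [-0.4 -0.   0.3] w 0.0869 q [-65.  18.  -4.  83.   1.  79.  -3.]
 turn deg [ 6.601e+01 -2.000e-02  2.000e-02] units/120 [ 5.5e-01 -2.0e-04  1.0e-04]
 shift(now frame) [ 1.112 -6.5   -4.171]  shift(after turn) [ 1.11  -6.455  4.242]
```

{"fn": "drive_tool", "kwargs": {
  "increments": [
    [[0,0,0],[0.0688,0,0]],
    [[0,0,0],[0.0688,0,0]],
    [[0,0,0],[0.0688,0,0]],
    [[0,0,0],[0.0688,0,0]],
    [[0,0,0],[0.0688,0,0]],
    [[0,0,0],[0.0688,0,0]],
    [[0,0,0],[0.0688,0,0]],
    [[0,0,0],[0.0688,0,0]],
    [[0,0,0],[0,0,0]]
  ],
  "hand": 1,
  "squeeze": 20
}}

```text
time_s: 1.25
tool_pos: [0.2644, 0.5938, 0.1947]
tool_rot: [-12.3, 90.0, -12.3]
force: [-0.1, 0.7, -0.4]
grip_width: 0.0867
```

{"fn": "drive_tool", "kwargs": {
  "increments": [
    [[0,-0.8,0.53],[0,0,0]],
    [[0.1,-0.8,0.53],[0,0,0]],
    [[0.1,-0.8,0.53],[0,0,0]],
    [[0.2,-0.8,0.53],[0,0,0]],
    [[0.2,-0.8,0.53],[0,0,0]],
    [[0.2,-0.8,0.53],[0,0,0]],
    [[0.2,-0.8,0.53],[0,0,0]],
    [[0.11,-0.85,0.53],[0,0,0]],
    [[0,0,0],[0,0,0]],
    [[0,0,0],[0,0,0]]
  ]
}}

```text
time_s: 2.25
tool_pos: [0.4344, 0.3348, 0.1504]
tool_rot: [89.8, 90.0, 89.8]
force: [0.2, -0.0, 0.1]
grip_width: 0.087
```

```bash
python3 plan.py 0.434 0.3355 0.034 0; python3 - <<'E'
from cell import env
import cv2,numpy as np
a=env.read_camera("top")["frame"];b=env.read_camera("side")["frame"]
cv2.imwrite("pics/e1.png",cv2.resize(np.hstack([a[150:300,60:260],b[150:350,180:447][:150,:200]]),None,fx=2,fy=2)[:,:,::-1])
cv2.imwrite("pics/e2.png",b[:,:,::-1])
E
```

```text
t 2.25 p [0.4344 0.3348 0.1504] jaw yaw -0.04 tilt 0.03 F [ 0.2 -0.   0.1] w 0.087 q [-54.   7.  15. 102.  -2.  71. -39.]
 turn deg [-0.04  0.   -0.03] units/120 [-0.0003  0.     -0.0002]
 shift(now frame) [ 2.91   0.015 -0.009]  shift(after turn) [ 2.91   0.016 -0.009]
```

View pics/e2.png

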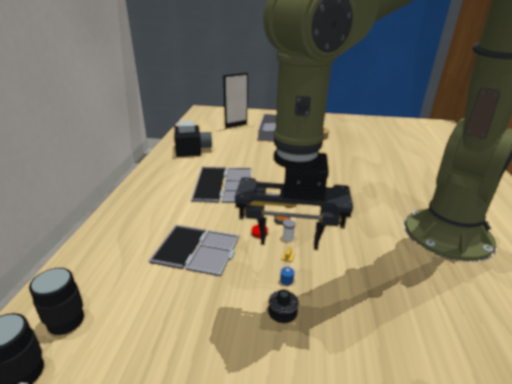

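The gripper is above the large reel with its jaws along x (fingertips near (263,240) and (318,245)), and motion tracks well. Descending onto the reel.

{"fn": "drive_tool", "kwargs": {
  "increments": [
    [[0.7,0,0],[0,0,0]],
    [[0.7,0,0],[0,0,0]],
    [[0.6,0,0],[0,0,0]],
    [[0.4,0,0],[0,0,0]],
    [[0.3,0,0],[0,0,0]],
    [[0.2,0,0],[0,0,0]],
    [[0,0,0],[0,0,0]]
  ]
}}

```text
time_s: 3.05
tool_pos: [0.433, 0.336, 0.0335]
tool_rot: [-139.6, 89.9, -139.5]
force: [0.6, 0.2, 0.3]
grip_width: 0.0867
```

{"fn": "drive_tool", "kwargs": {
  "increments": [
    [[0,0,0],[0,0,0]],
    [[0,0,0],[0,0,0]],
    [[0,0,0],[0,0,0]],
    [[0,0,0],[0,0,0]],
    [[0,0,0],[0,0,0]],
    [[0,0,0],[0,0,0]],
    [[0,0,0],[0,0,0]],
    [[0,0,0],[0,0,0]]
  ],
  "hand": -1,
  "squeeze": 20
}}

```text
time_s: 3.85
tool_pos: [0.4337, 0.3357, 0.0343]
tool_rot: [-104.6, 90.0, -104.7]
force: [0.2, -0.2, -0.3]
grip_width: 0.031
```

{"fn": "drive_tool", "kwargs": {
  "increments": [
    [[0,0,0],[0,0,0]],
    [[0,0,0],[0,0,0]],
    [[0,0,0],[0,0,0]]
  ]
}}

```text
time_s: 4.15
tool_pos: [0.4338, 0.3357, 0.0343]
tool_rot: [49.7, 90.0, 49.7]
force: [0.3, 0.3, 0.2]
grip_width: 0.0072
```

{"fn": "drive_tool", "kwargs": {
  "increments": [
    [[-0.3,0,0],[0,0,0]],
    [[-0.6,0,0],[0,0,0]],
    [[-0.8,0,0],[0,0,0]],
    [[-0.8,0,0],[0,0,0]],
    [[-0.3,0,0],[0,0,0]],
    [[0,0,0],[0,0,0]]
  ]
}}

```text
time_s: 4.75
tool_pos: [0.4351, 0.3368, 0.1489]
tool_rot: [45.7, 89.7, 45.7]
force: [-1.0, 0.4, -0.1]
grip_width: 0.0004
```

```bash
python3 plan.py 0.624 -0.237 0.15 0; python3 - <<'E'
from cell import env
import cv2,numpy as np
b=env.read_camera("side")["frame"]
cv2.imwrite("pics/e3.png",cv2.resize(b[160:360,160:400],None,fx=3,fy=3)[:,:,::-1])
E
```

```text
t 4.75 p [0.4351 0.3368 0.1489] jaw yaw -0.05 tilt 0.29 F [-1.   0.4 -0.1] w 0.0004 q [-54.   8.  15. 102.  -2.  71. -39.]
 turn deg [-0.05  0.2  -0.2 ] units/120 [-0.0004  0.0017 -0.0017]
 shift(now frame) [ -0.062 -14.34    4.735]  shift(after turn) [ -0.028 -14.344   4.724]
```

View pics/e3.png

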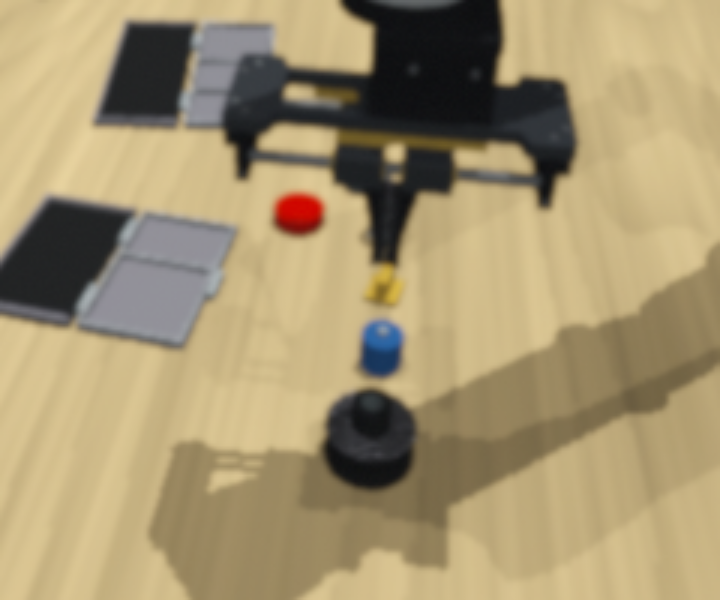

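The jaws shut on nothing and the reel hasn't moved. I'll check the measurement across both views.

```bash
python3 - <<'E'
from cell import env
from h import *
o=env.get_obs();s=env.read_camera("side");c=env.read_camera("top")
p=o["tool_pos"];print("tcp proj side",proj(s,p).round(1),"top",proj(c,p).round(1))
for z in(0,.03,.05,):print(z,"side",proj(s,[.434,.3355,z]).round(1),"top",proj(c,[.434,.3355,z]).round(1))
cv2.imwrite("pics/f1.png",cv2.resize(np.hstack([s["frame"][200:330,230:350],c["frame"][150:280,90:210]]),None,fx=3.2,fy=3.2,interpolation=cv2.INTER_CUBIC)[:,:,::-1])
E
```

```text
tcp proj side [[287.  257.5]] top [[109.8 213.4]]
0 side [[282.5 311.4]] top [[131.8 222.5]]
0.03 side [[283.3 301.2]] top [[127.8 220.8]]
0.05 side [[283.9 294.2]] top [[125.1 219.7]]
```

View pics/f1.png

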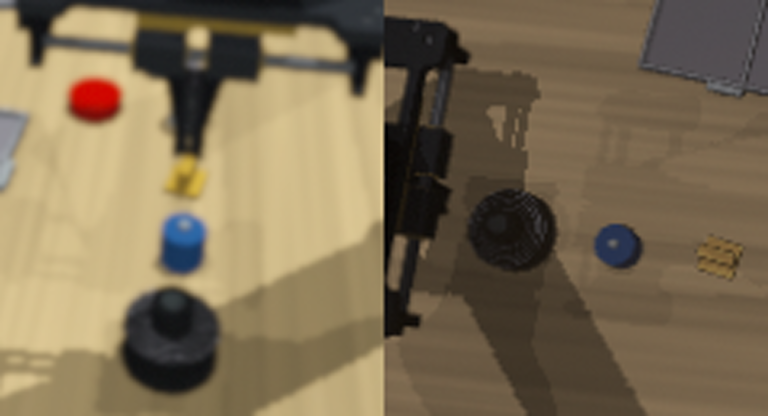

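```bash
python3 - <<'E'
from cell import env
from h import *
o=env.get_obs();s=env.read_camera("side");c=env.read_camera("top")
p=np.array(o["tool_pos"])
for dz in(0,.02,.03,.04,.07,.13):print(dz,"side",proj(s,p+[0,0,dz]).round(1),"top",proj(c,p+[0,0,dz]).round(1))
print("open pose side tips",proj(s,[[.4344+d,.3348,.1504] for d in(.0435,-.0435,.058,-.058)]).round(1))
a=s["frame"][180:280,220:360].copy();b=c["frame"][140:280,40:180].copy()
cv2.imwrite("pics/f2.png",cv2.resize(a,None,fx=5,fy=5,interpolation=cv2.INTER_CUBIC)[:,:,::-1])
cv2.imwrite("pics/f3.png",cv2.resize(b,None,fx=4,fy=4,interpolation=cv2.INTER_CUBIC)[:,:,::-1])
E
```

```text
0 side [[287.5 258.1]] top [[110.4 214.1]]
0.02 side [[288.2 249.8]] top [[106.9 212.6]]
0.03 side [[288.6 245.6]] top [[105.1 211.9]]
0.04 side [[288.9 241.3]] top [[103.2 211.1]]
0.07 side [[290.1 228. ]] top [[ 97.3 208.7]]
0.13 side [[292.5 199.4]] top [[ 84.1 203.2]]
open pose side tips [[263.8 253.4]
 [310.3 258. ]
 [256.2 252.6]
 [318.1 258.7]]
```

View pics/f2.png

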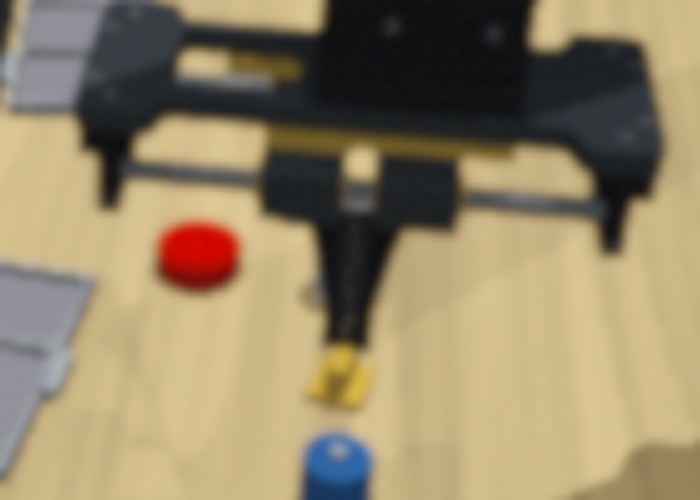

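View pics/f3.png

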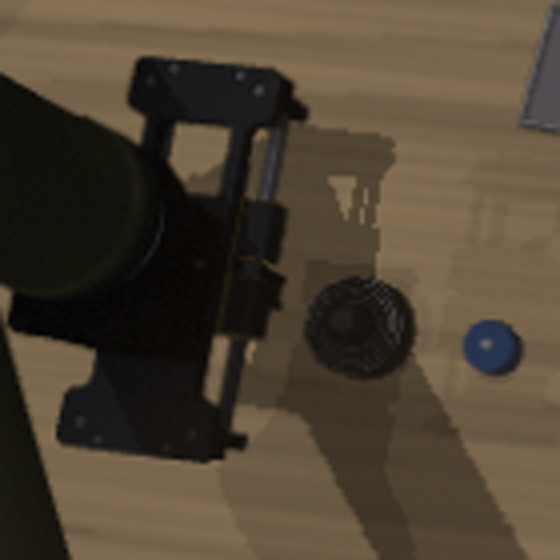

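The visible fingertip is about 9 px above the projected TCP, which would be roughly 20 mm too high or offset in y. I'll open, go back to the earlier height (known to be clear) and look closely.

{"fn": "drive_tool", "kwargs": {
  "increments": [
    [[0,0,0],[0,0,0]],
    [[0,0,0],[0,0,0]],
    [[0,0,0],[0,0,0]],
    [[0.4,0,0],[0,0,0]],
    [[0.6,0,0],[0,0,0]],
    [[0.6,0,0],[0,0,0]],
    [[0.6,0,0],[0,0,0]],
    [[0.4,0,0],[0,0,0]],
    [[0.2,0,0],[0,0,0]],
    [[0,0,0],[0,0,0]]
  ],
  "hand": 1
}}

```text
time_s: 6.0
tool_pos: [0.4331, 0.3351, 0.0332]
tool_rot: [-133.3, 89.9, -133.4]
force: [-0.0, -0.4, 0.2]
grip_width: 0.0723
```

```bash
cat > look.py <<'E'
import sys
from cell import env
from h import *
# look.py name cam x0 y0 x1 y1 scale
n,cam=sys.argv[1:3];x0,y0,x1,y1=map(int,sys.argv[3:7]);sc=float(sys.argv[7])
f=env.read_camera(cam)["frame"][y0:y1,x0:x1,::-1]
cv2.imwrite(f"pics/{n}.png",cv2.resize(f,None,fx=sc,fy=sc,interpolation=cv2.INTER_CUBIC))
E
python3 plan.py 0.434 0.3355 0.034 0; python3 look.py g1 side 220 220 360 340 5;python3 look.py g2 top 60 150 200 270 5
python3 - <<'E'
from cell import env
from h import *
s=env.read_camera("side");c=env.read_camera("top");p=np.array(env.get_obs()["tool_pos"])
for d in(.0435,-.0435,.0585,-.0585):print(d,(5*(proj(s,p+[d,0,0])-[220,220])).round(),(5*(proj(c,p+[d,0,0])-[60,150])).round())
E
```

```text
t 6.0 p [0.4331 0.3351 0.0332] jaw yaw -0.04 tilt 0.12 F [-0.  -0.4  0.2] w 0.0723 q [-53.  14.  14. 109.  -4.  58. -37.]
 turn deg [-0.04 -0.08  0.09] units/120 [-0.0003 -0.0007  0.0007]
 shift(now frame) [-0.019  0.009  0.022]  shift(after turn) [-0.019  0.009  0.022]
0.0435 [[210. 386.]] [[349. 267.]]
-0.0435 [[423. 410.]] [[319. 437.]]
0.0585 [[173. 382.]] [[354. 239.]]
-0.0585 [[461. 414.]] [[314. 467.]]
```

View pics/g1.png

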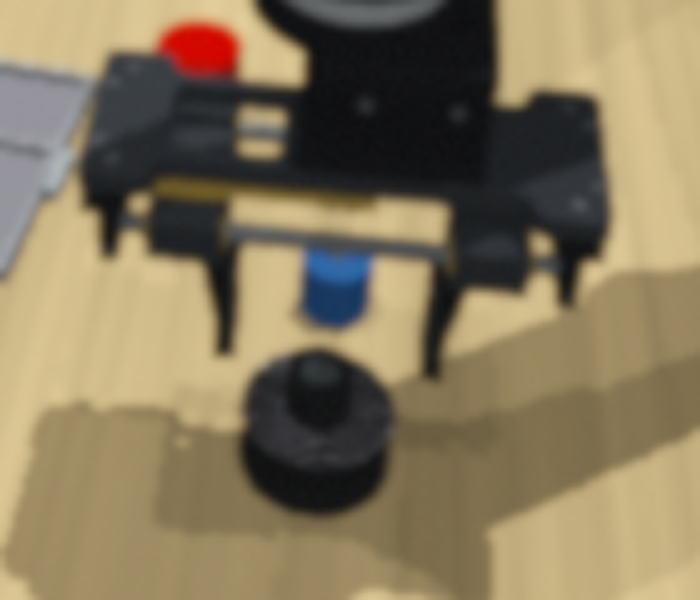

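View pics/g2.png

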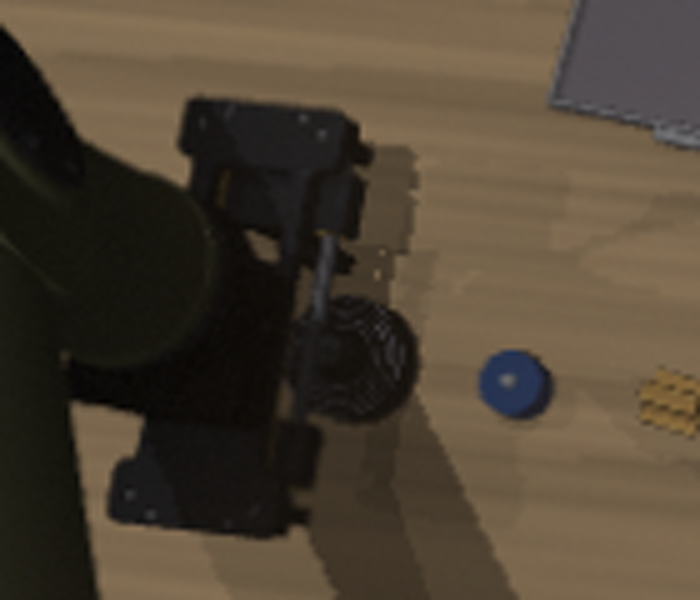

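The side view puts the open tips at crop (222,352) and (432,377), about 7 px above their projection. The top view shows a tip at (345,262), which fits z too high by about 20 mm and rules out a y offset. With the jaws fully open, the fingers clear the 64 mm flange either way, so I can go 19 mm lower safely. The closing width will then show which is true.

{"fn": "drive_tool", "kwargs": {
  "increments": [
    [[0,0,0],[0,0,0]],
    [[0,0,0],[0,0,0]],
    [[0.2,0,0],[0,0,0]],
    [[0.2,0,0],[0,0,0]],
    [[0.04,0,0],[0,0,0]],
    [[0,0,0],[0,0,0]]
  ],
  "hand": 1
}}

```text
time_s: 6.8
tool_pos: [0.4332, 0.3352, 0.0158]
tool_rot: [-133.5, 89.9, -133.6]
force: [0.5, -0.2, 0.4]
grip_width: 0.087
```

{"fn": "drive_tool", "kwargs": {
  "increments": [
    [[0,0,0],[0,0,0]],
    [[0,0,0],[0,0,0]],
    [[0,0,0],[0,0,0]],
    [[0,0,0],[0,0,0]],
    [[0,0,0],[0,0,0]],
    [[0,0,0],[0,0,0]],
    [[0,0,0],[0,0,0]],
    [[0,0,0],[0,0,0]],
    [[0,0,0],[0,0,0]],
    [[0,0,0],[0,0,0]]
  ],
  "hand": -1,
  "squeeze": 15
}}

```text
time_s: 7.8
tool_pos: [0.4339, 0.3358, 0.0167]
tool_rot: [32.1, 90.0, 32.1]
force: [-0.3, 0.4, -0.9]
grip_width: 0.027
```

```bash
python3 plan.py 0.434 0.3355 0.014 0; python3 look.py g3 side 220 220 360 340 5
```

```text
t 7.8 p [0.4339 0.3358 0.0167] jaw yaw -0.04 tilt 0.02 F [-0.3  0.4 -0.9] w 0.027 q [-53.  15.  14. 109.  -5.  56. -37.]
 turn deg [-0.04  0.01 -0.01] units/120 [-0.0004  0.0001 -0.0001]
 shift(now frame) [ 0.068 -0.006  0.003]  shift(after turn) [ 0.068 -0.006  0.003]
```

View pics/g3.png

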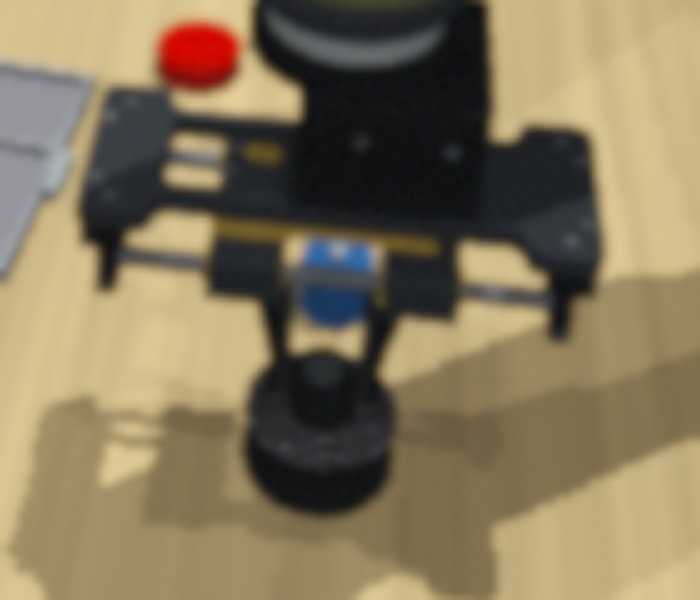

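{"fn": "drive_tool", "kwargs": {
  "increments": [
    [[0,0,0],[0,0,0]],
    [[0,0,0],[0,0,0]]
  ]
}}

```text
time_s: 8.05
tool_pos: [0.4338, 0.3357, 0.0167]
tool_rot: [20.9, 90.0, 20.8]
force: [0.1, -0.2, -0.3]
grip_width: 0.0272
```

```bash
python3 - <<'E'
from cell import env
from h import *
print(env.get_obs()["grip_width"])
s=env.read_camera("side");c=env.read_camera("top")
def e(k,x0,y0,x1,y1):
    f=cv2.resize(k["frame"][y0:y1,x0:x1,::-1],None,fx=6,fy=6,interpolation=cv2.INTER_CUBIC)
    return np.clip(255*(f/255.)**.45*1.1,0,255).astype(np.uint8)
cv2.imwrite("pics/g4.png",np.hstack([e(s,250,255,310,330),e(c,100,190,160,265)]))
E
```

```text
0.027160618346652846
```

View pics/g4.png

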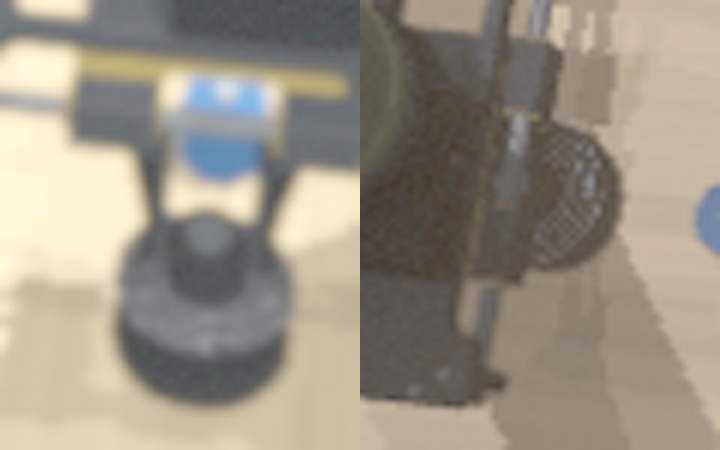

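The width holds at 27.2 mm, so the jaws are on the hub and the tips really are about 19 mm above the reported TCP. Lifting to check.

{"fn": "drive_tool", "kwargs": {
  "increments": [
    [[-0.1,0,0],[0,0,0]],
    [[-0.3,0,0],[0,0,0]],
    [[-0.5,0,0],[0,0,0]],
    [[-0.7,0,0],[0,0,0]],
    [[-0.7,0,0],[0,0,0]],
    [[-0.5,0,0],[0,0,0]],
    [[-0.2,0,0],[0,0,0]],
    [[0,0,0],[0,0,0]]
  ]
}}

```text
time_s: 8.95
tool_pos: [0.4345, 0.3363, 0.1383]
tool_rot: [46.2, 89.8, 46.2]
force: [0.3, 0.9, -1.4]
grip_width: 0.0271
```

```bash
python3 plan.py 0.624 -0.237 0.136 0; python3 look.py g5 side 200 150 350 280 5;python3 look.py g6 top 50 150 190 270 5
```

```text
t 8.95 p [0.4345 0.3363 0.1383] jaw yaw -0.04 tilt 0.18 F [ 0.3  0.9 -1.4] w 0.0271 q [-54.   8.  15. 103.  -2.  70. -39.]
 turn deg [-0.04  0.12 -0.13] units/120 [-0.0003  0.001  -0.0011]
 shift(now frame) [  0.037 -14.33    4.748]  shift(after turn) [  0.059 -14.333   4.738]
```

View pics/g5.png

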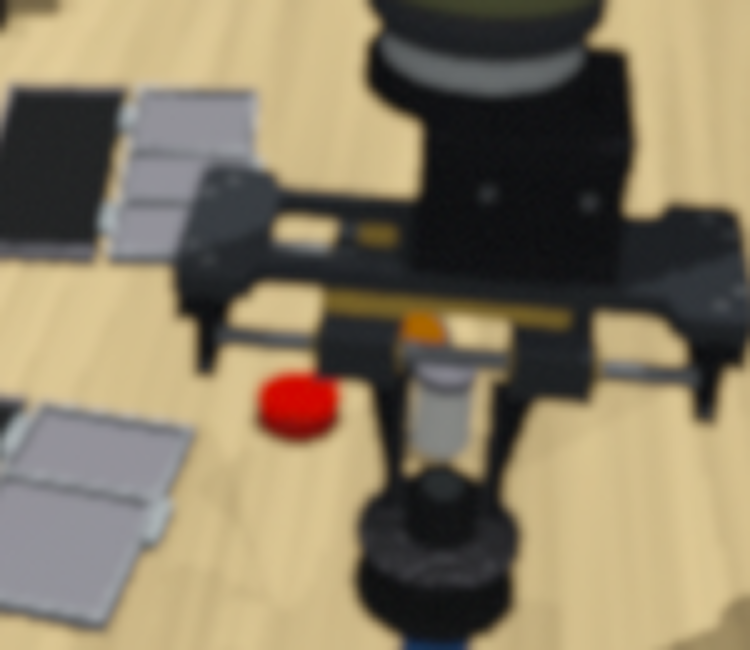

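View pics/g6.png

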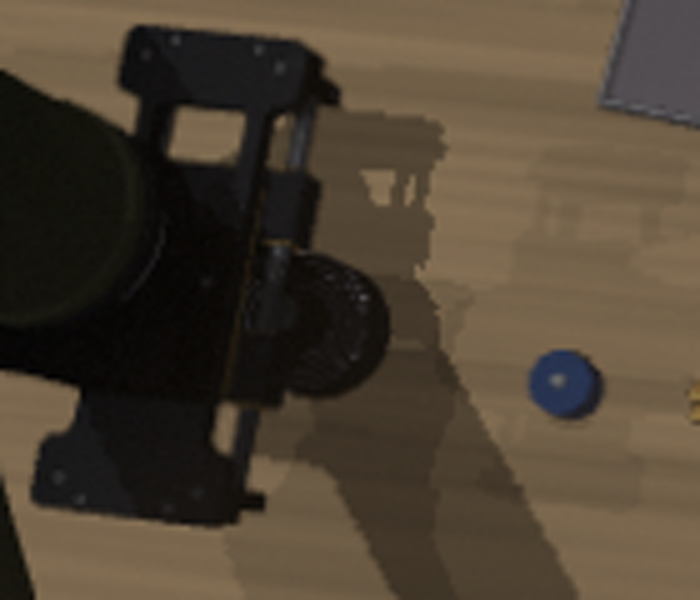

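Lifted level, with the hub top at (288,247) as predicted (about 288,248). Carrying it to the widest bay.

{"fn": "drive_tool", "kwargs": {
  "increments": [
    [[0,-0.4,0.13],[0,0,0]],
    [[0,-0.8,0.27],[0,0,0]],
    [[0,-0.8,0.27],[0,0,0]],
    [[0,-0.8,0.27],[0,0,0]],
    [[0,-0.8,0.27],[0,0,0]],
    [[0,-0.8,0.27],[0,0,0]],
    [[0,-0.8,0.27],[0,0,0]],
    [[0,-0.8,0.27],[0,0,0]],
    [[0,-0.8,0.27],[0,0,0]],
    [[0,-0.8,0.27],[0,0,0]]
  ]
}}

```text
time_s: 10.05
tool_pos: [0.5351, 0.0286, 0.1356]
tool_rot: [-158.3, 89.9, -158.4]
force: [-0.2, -0.2, -0.2]
grip_width: 0.0271
```

{"fn": "drive_tool", "kwargs": {
  "increments": [
    [[0,-0.8,0.26],[0,0,0]],
    [[0,-0.8,0.26],[0,0,0]],
    [[0,-0.8,0.26],[0,0,0]],
    [[0,-0.8,0.26],[0,0,0]],
    [[0,-0.8,0.26],[0,0,0]],
    [[0,-0.8,0.26],[0,0,0]],
    [[0,-0.8,0.26],[0,0,0]],
    [[0,-0.8,0.26],[0,0,0]],
    [[0,-0.3,0.1],[0,0,0]],
    [[0,0,0],[0,0,0]]
  ]
}}

```text
time_s: 11.05
tool_pos: [0.6211, -0.2399, 0.1355]
tool_rot: [-150.2, 89.8, -150.6]
force: [0.4, -0.2, -0.5]
grip_width: 0.027
```

```bash
python3 plan.py 0.624 -0.237 0.022 0;python3 look.py h2 top 240 80 440 230 4
```

```text
t 11.05 p [ 0.6211 -0.2399  0.1355] jaw yaw -0.32 tilt 0.17 F [ 0.4 -0.2 -0.5] w 0.027 q [ -9.  25.  37.  86. -16.  74.  30.]
 turn deg [-0.32 -0.15  0.08] units/120 [-0.0026 -0.0012  0.0007]
 shift(now frame) [2.838 0.078 0.078]  shift(after turn) [2.838 0.073 0.071]
```

View pics/h2.png

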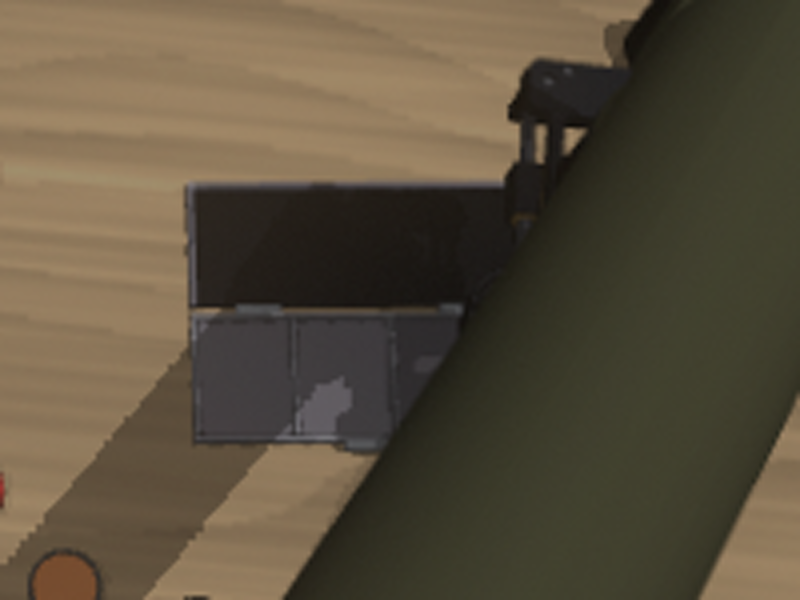

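{"fn": "drive_tool", "kwargs": {
  "increments": [
    [[0.5,0.07,0.07],[0,0,0]],
    [[0.7,0,0],[0,0,0]],
    [[0.7,0,0],[0,0,0]],
    [[0.4,0,0],[0,0,0]],
    [[0.25,0,0],[0,0,0]],
    [[0.15,0,0],[0,0,0]],
    [[0.1,0,0],[0,0,0]],
    [[0,0,0],[0,0,0]],
    [[0,0,0],[0,0,0]]
  ]
}}

```text
time_s: 12.0
tool_pos: [0.6263, -0.234, 0.0256]
tool_rot: [-12.7, 89.9, -12.8]
force: [-1.1, -1.1, -0.4]
grip_width: 0.0271
```

```bash
python3 plan.py 0.624 -0.237 0.022 0;python3 look.py h3 side 170 130 330 230 5
```

```text
t 12.0 p [ 0.6263 -0.234   0.0256] jaw yaw -0.05 tilt 0.08 F [-1.1 -1.1 -0.4] w 0.0271 q [ -8.  31.  35.  92. -19.  63.  32.]
 turn deg [-0.05  0.08  0.02] units/120 [-0.0004  0.0007  0.0002]
 shift(now frame) [ 0.089 -0.076 -0.059]  shift(after turn) [ 0.089 -0.076 -0.059]
```

View pics/h3.png

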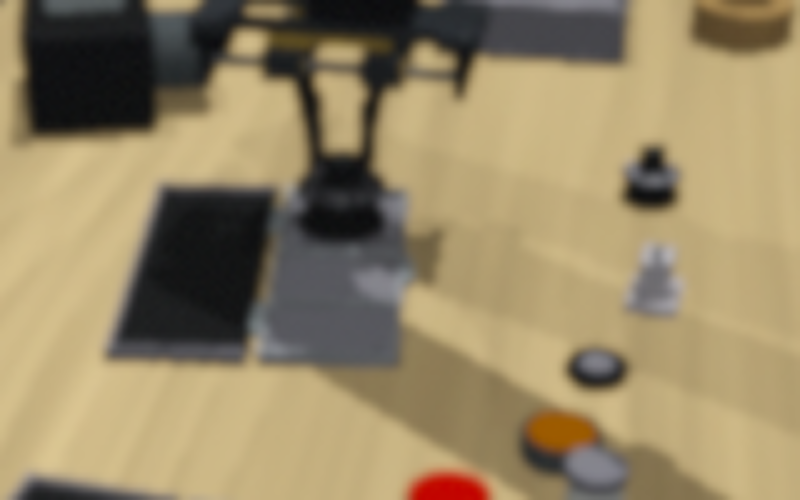

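{"fn": "drive_tool", "kwargs": {
  "increments": [
    [[0.06,-0.05,-0.04],[0,0,0]],
    [[0.04,0,0],[0,0,0]],
    [[0,0,0],[0,0,0]],
    [[0,0,0],[0,0,0]]
  ]
}}

```text
time_s: 12.45
tool_pos: [0.6242, -0.2359, 0.0208]
tool_rot: [-35.6, 90.0, -35.7]
force: [-0.2, 0.5, 0.0]
grip_width: 0.0273
```

{"fn": "drive_tool", "kwargs": {
  "increments": [
    [[0,0,0],[0,0,0]],
    [[0,0,0],[0,0,0]]
  ]
}}

```text
time_s: 12.65
tool_pos: [0.6242, -0.2358, 0.0208]
tool_rot: [-49.5, 90.0, -49.5]
force: [-0.4, -0.4, 0.1]
grip_width: 0.0271
```

{"fn": "drive_tool", "kwargs": {
  "increments": [
    [[0,0,0],[0,0,0]],
    [[0,0,0],[0,0,0]],
    [[0,0,0],[0,0,0]],
    [[0,0,0],[0,0,0]],
    [[-0.3,0,0],[0,0,0]],
    [[-0.6,0,0],[0,0,0]],
    [[-0.8,0,0],[0,0,0]],
    [[-0.8,0,0],[0,0,0]],
    [[-0.4,0,0],[0,0,0]],
    [[0,0,0],[0,0,0]]
  ],
  "hand": 1
}}

```text
time_s: 13.65
tool_pos: [0.6259, -0.2366, 0.14]
tool_rot: [-13.4, 89.7, -13.4]
force: [-0.3, -0.3, -1.1]
grip_width: 0.0863
```

```bash
python3 plan.py 0.413 -0.323 0.12 0;python3 look.py h4 side 170 130 330 230 5
```

```text
t 13.65 p [ 0.6259 -0.2366  0.14  ] jaw yaw -0.05 tilt 0.32 F [-0.3 -0.3 -1.1] w 0.0863 q [ -9.  25.  37.  86. -16.  74.  30.]
 turn deg [-0.05  0.32  0.08] units/120 [-0.0004  0.0026  0.0006]
 shift(now frame) [ 0.474 -2.165 -5.323]  shift(after turn) [ 0.5   -2.161 -5.322]
```

View pics/h4.png

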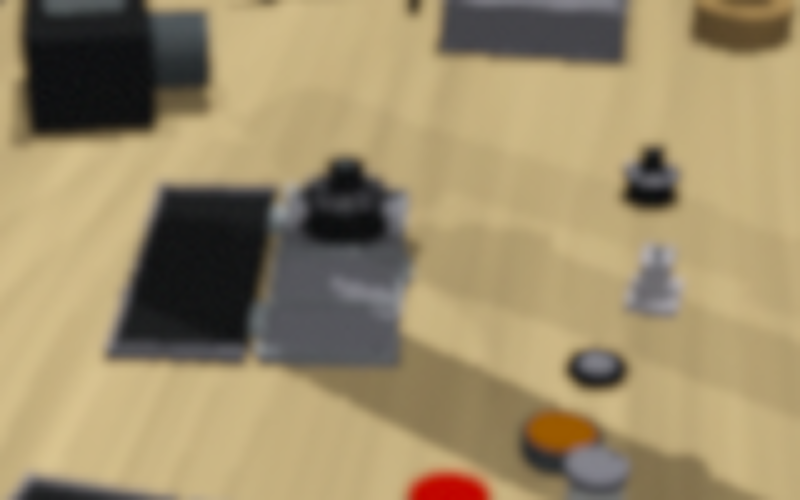

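The large reel stands upright in the widest bay (hub top near crop (345,165)). Next is the small reel, the nearest.

{"fn": "drive_tool", "kwargs": {
  "increments": [
    [[0,-0.15,-0.35],[0,0,0]],
    [[0.06,-0.3,-0.75],[0,0,0]],
    [[0.06,-0.3,-0.75],[0,0,0]],
    [[0.06,-0.3,-0.75],[0,0,0]],
    [[0.06,-0.3,-0.75],[0,0,0]],
    [[0.06,-0.3,-0.75],[0,0,0]],
    [[0.1,-0.3,-0.75],[0,0,0]],
    [[0.1,-0.21,-0.47],[0,0,0]],
    [[0,0,0],[0,0,0]],
    [[0,0,0],[0,0,0]]
  ]
}}

```text
time_s: 14.7
tool_pos: [0.4118, -0.3211, 0.1161]
tool_rot: [87.8, 90.0, 87.8]
force: [0.6, 0.2, 0.7]
grip_width: 0.087
```

```bash
python3 plan.py 0.4135 -0.323 0.007 0;python3 look.py i1 side 230 110 370 220 5;python3 look.py i2 top 330 170 450 290 5;python3 look.py i3 top 250 100 410 220 5
```

```text
t 14.7 p [ 0.4118 -0.3211  0.1161] jaw yaw -0.03 tilt 0.05 F [0.6 0.2 0.7] w 0.087 q [ -6.   7.  44. 108.  -5.  67.  40.]
 turn deg [-0.03  0.   -0.05] units/120 [-0.0002  0.     -0.0004]
 shift(now frame) [ 2.727 -0.049  0.042]  shift(after turn) [ 2.727 -0.047  0.042]
```

View pics/i1.png

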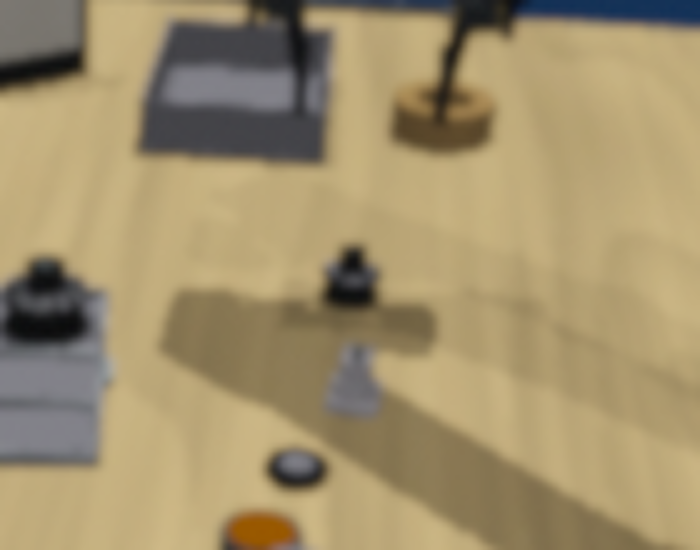

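View pics/i3.png

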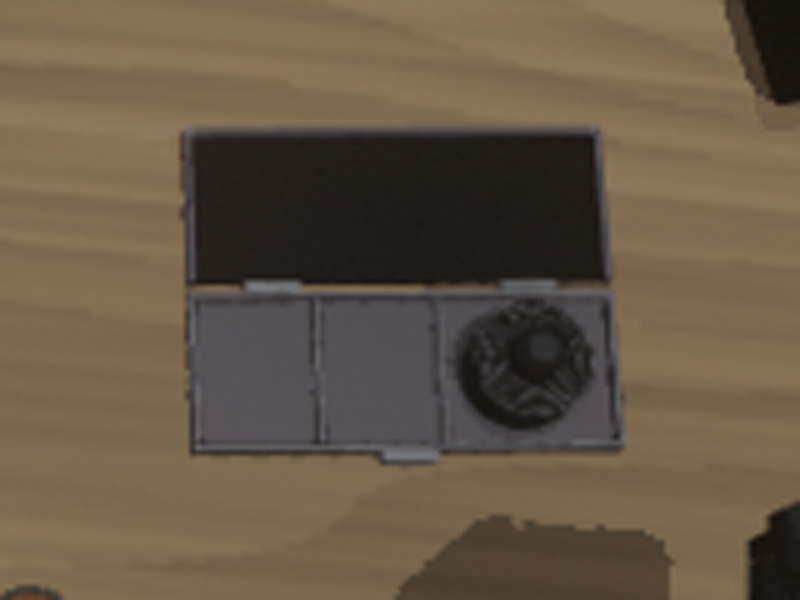

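{"fn": "drive_tool", "kwargs": {
  "increments": [
    [[0.5,-0.05,0.04],[0,0,0]],
    [[0.7,0,0],[0,0,0]],
    [[0.6,0,0],[0,0,0]],
    [[0.4,0,0],[0,0,0]],
    [[0.25,0,0],[0,0,0]],
    [[0.15,0,0],[0,0,0]],
    [[0.1,0,0],[0,0,0]],
    [[0,0,0],[0,0,0]],
    [[0,0,0],[0,0,0]]
  ]
}}

```text
time_s: 15.75
tool_pos: [0.4134, -0.3242, 0.0093]
tool_rot: [-20.2, 89.9, -20.2]
force: [-0.2, 0.3, 0.1]
grip_width: 0.0868
```

```bash
python3 plan.py 0.4135 -0.323 0.007 0;python3 look.py i4 side 260 110 350 190 8;python3 - <<'E'
from cell import env
from h import *
s=env.read_camera("side");p=np.array(env.get_obs()["tool_pos"])
for dz in(0,.019):
  for d in(.0435,-.0435):print(dz,d,(8*(proj(s,p+[d,0,dz])-[260,110])).round())
E
```

```text
t 15.75 p [ 0.4134 -0.3242  0.0093] jaw yaw -0.04 tilt 0.07 F [-0.2  0.3  0.1] w 0.0868 q [ -2.  16.  42. 114. -13.  55.  47.]
 turn deg [-0.04  0.06  0.02] units/120 [-0.0003  0.0005  0.0002]
 shift(now frame) [0.057 0.029 0.001]  shift(after turn) [0.057 0.029 0.002]
0 0.0435 [[220. 453.]]
0 -0.0435 [[411. 468.]]
0.019 0.0435 [[223. 416.]]
0.019 -0.0435 [[416. 430.]]
```

View pics/i4.png

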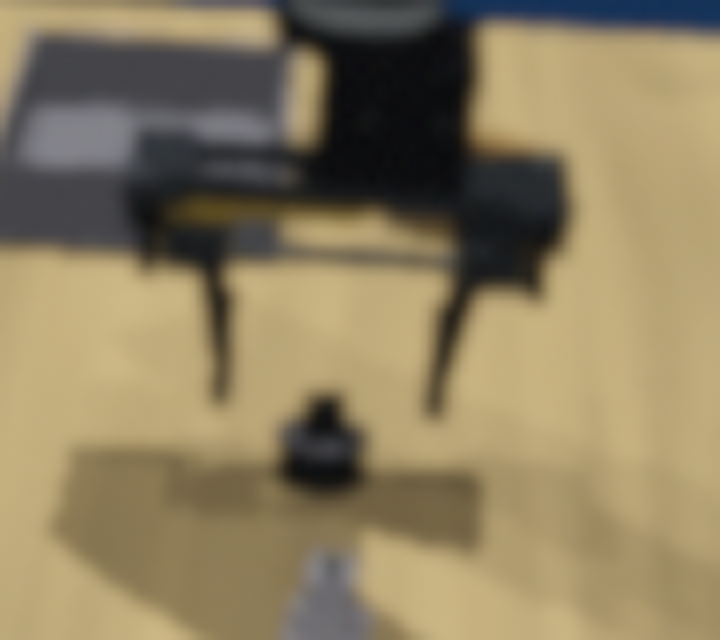

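```bash
python3 look.py i5 top 330 190 450 290 6;python3 - <<'E'
from cell import env
from h import *
s=env.read_camera("top");p=np.array(env.get_obs()["tool_pos"])
for dz in(0,.019,.026):
  for d in(.05,-.05):print(dz,d,(6*(proj(s,p+[d,0,dz])-[330,190])).round())
E
```

```text
0 0.05 [[331. 280.]]
0 -0.05 [[322. 517.]]
0.019 0.05 [[346. 276.]]
0.019 -0.05 [[337. 517.]]
0.026 0.05 [[352. 274.]]
0.026 -0.05 [[343. 517.]]
```

View pics/i5.png

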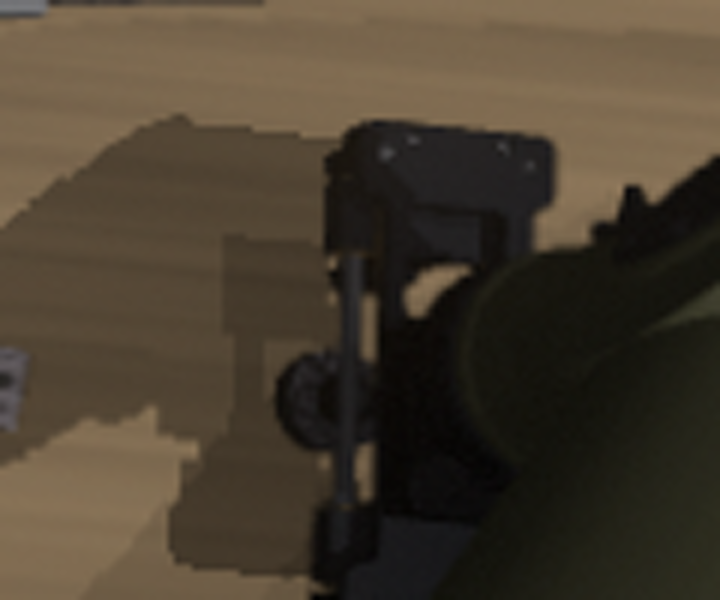

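The top view shows a finger at crop (340,278), so y is right and the offset is purely vertical, about 19–26 mm. Going slightly lower, then closing.

{"fn": "drive_tool", "kwargs": {
  "increments": [
    [[0.1,0.02,0],[0,0,0]],
    [[0.05,0,0],[0,0,0]],
    [[0,0,0],[0,0,0]]
  ]
}}

```text
time_s: 16.25
tool_pos: [0.4126, -0.3228, 0.0022]
tool_rot: [147.8, 90.0, 147.8]
force: [0.2, -0.4, -0.1]
grip_width: 0.0871
```

{"fn": "drive_tool", "kwargs": {
  "increments": [
    [[0,0,0],[0,0,0]],
    [[0,0,0],[0,0,0]],
    [[0,0,0],[0,0,0]],
    [[0,0,0],[0,0,0]],
    [[0,0,0],[0,0,0]],
    [[0,0,0],[0,0,0]],
    [[0,0,0],[0,0,0]],
    [[0,0,0],[0,0,0]],
    [[0,0,0],[0,0,0]],
    [[0,0,0],[0,0,0]]
  ],
  "hand": -1,
  "squeeze": 15
}}

```text
time_s: 17.25
tool_pos: [0.4129, -0.323, 0.0026]
tool_rot: [55.8, 90.0, 55.8]
force: [0.2, 1.0, 0.3]
grip_width: 0.0191
```

{"fn": "drive_tool", "kwargs": {
  "increments": [
    [[0,0,0],[0,0,0]],
    [[0,0,0],[0,0,0]],
    [[0,0,0],[0,0,0]]
  ]
}}

```text
time_s: 17.55
tool_pos: [0.4129, -0.3231, 0.0026]
tool_rot: [7.5, 90.0, 7.5]
force: [-0.1, -0.1, -0.2]
grip_width: 0.0191
```

{"fn": "drive_tool", "kwargs": {
  "increments": [
    [[-0.2,0,0],[0,0,0]],
    [[-0.5,0,0],[0,0,0]],
    [[-0.8,0,0],[0,0,0]],
    [[-0.8,0,0],[0,0,0]],
    [[-0.6,0,0],[0,0,0]],
    [[-0.3,0,0],[0,0,0]],
    [[0,0,0],[0,0,0]]
  ]
}}

```text
time_s: 18.25
tool_pos: [0.4139, -0.3237, 0.1323]
tool_rot: [-15.4, 89.8, -15.4]
force: [0.4, 1.1, -1.6]
grip_width: 0.0195
```

```bash
python3 plan.py 0.620 0.2055 0.13 0;python3 look.py j1 side 240 80 360 190 6
```

```text
t 18.25 p [ 0.4139 -0.3237  0.1323] jaw yaw -0.04 tilt 0.2 F [ 0.4  1.1 -1.6] w 0.0195 q [ -7.   6.  45. 107.  -5.  68.  40.]
 turn deg [-0.04  0.19  0.05] units/120 [-0.0003  0.0016  0.0004]
 shift(now frame) [ 0.063 13.234  5.143]  shift(after turn) [ 0.058 13.23   5.152]
```

View pics/j1.png

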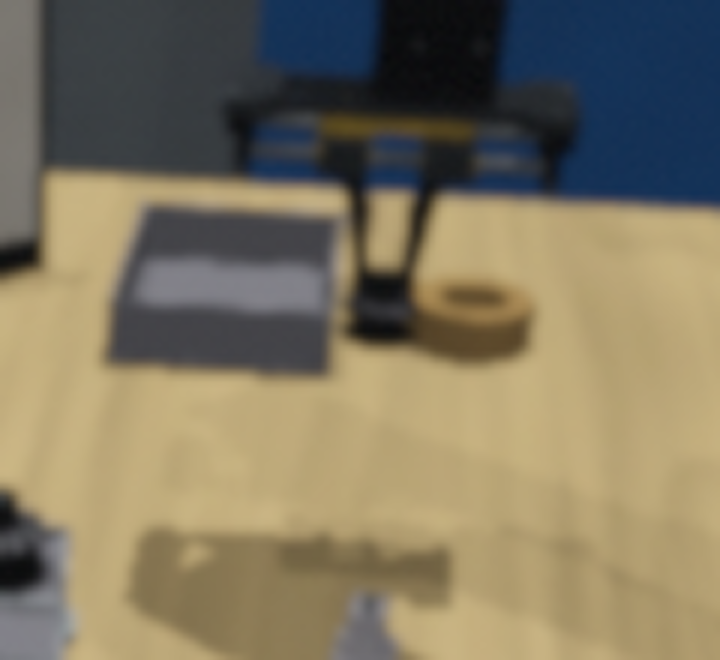

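Small reel held level at crop (382,305). Carrying it to the short case's wide bay.

{"fn": "drive_tool", "kwargs": {
  "increments": [
    [[0,0.4,0.16],[0,0,0]],
    [[0,0.8,0.31],[0,0,0]],
    [[0,0.8,0.31],[0,0,0]],
    [[0,0.8,0.31],[0,0,0]],
    [[0,0.8,0.31],[0,0,0]],
    [[0,0.8,0.31],[0,0,0]],
    [[0,0.8,0.31],[0,0,0]],
    [[0,0.8,0.31],[0,0,0]],
    [[0,0.8,0.31],[0,0,0]],
    [[0,0.8,0.31],[0,0,0]]
  ]
}}

```text
time_s: 19.3
tool_pos: [0.5301, -0.0178, 0.1286]
tool_rot: [-173.7, 89.8, -173.8]
force: [0.9, -0.4, -0.1]
grip_width: 0.0188
```

{"fn": "drive_tool", "kwargs": {
  "increments": [
    [[0,0.8,0.31],[0,0,0]],
    [[0,0.8,0.31],[0,0,0]],
    [[0,0.8,0.31],[0,0,0]],
    [[0,0.8,0.31],[0,0,0]],
    [[0,0.8,0.31],[0,0,0]],
    [[0,0.8,0.31],[0,0,0]],
    [[0,0.5,0.2],[0,0,0]],
    [[0,0.3,0.13],[0,0,0]],
    [[0,0,0],[0,0,0]],
    [[0,0,0],[0,0,0]]
  ]
}}

```text
time_s: 20.3
tool_pos: [0.6184, 0.2029, 0.1296]
tool_rot: [-132.6, 89.9, -132.7]
force: [-0.6, -0.9, -1.1]
grip_width: 0.0193
```

```bash
python3 plan.py 0.620 0.2055 0.008 0
```

```text
t 20.3 p [0.6184 0.2029 0.1296] jaw yaw -0.11 tilt 0.15 F [-0.6 -0.9 -1.1] w 0.0193 q [-37.  21.  21.  88.  -8.  72. -15.]
 turn deg [-0.11 -0.1   0.11] units/120 [-0.001  -0.0008  0.0009]
 shift(now frame) [3.039 0.07  0.046]  shift(after turn) [3.04  0.064 0.041]
```

{"fn": "drive_tool", "kwargs": {
  "increments": [
    [[0.5,0.06,0.04],[0,0,0]],
    [[0.8,0,0],[0,0,0]],
    [[0.7,0,0],[0,0,0]],
    [[0.5,0,0],[0,0,0]],
    [[0.25,0,0],[0,0,0]],
    [[0.15,0,0],[0,0,0]],
    [[0.1,0,0],[0,0,0]],
    [[0,0,0],[0,0,0]],
    [[0,0,0],[0,0,0]]
  ]
}}

```text
time_s: 21.2
tool_pos: [0.6212, 0.2073, 0.0118]
tool_rot: [24.7, 89.9, 24.7]
force: [0.2, 1.1, -0.5]
grip_width: 0.0192
```

```bash
python3 plan.py 0.620 0.2055 0.007 0;python3 look.py j2 side 140 180 300 300 5
```

```text
t 21.2 p [0.6212 0.2073 0.0118] jaw yaw -0.05 tilt 0.1 F [ 0.2  1.1 -0.5] w 0.0192 q [-36.  28.  20.  94. -11.  60. -13.]
 turn deg [-0.05  0.09 -0.04] units/120 [-0.0004  0.0008 -0.0004]
 shift(now frame) [ 0.119 -0.046 -0.031]  shift(after turn) [ 0.119 -0.046 -0.03 ]
```

View pics/j2.png

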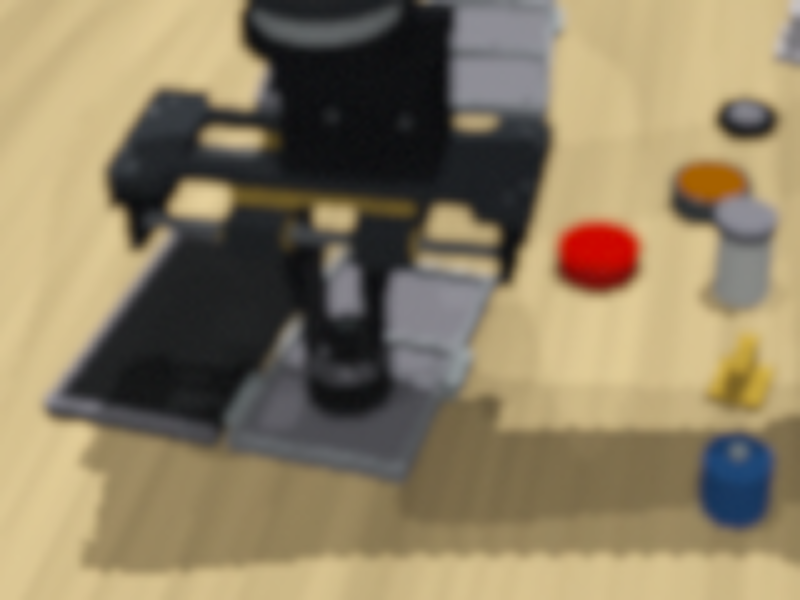

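{"fn": "drive_tool", "kwargs": {
  "increments": [
    [[0.06,0,0],[0,0,0]],
    [[0.04,0,0],[0,0,0]],
    [[0,0,0],[0,0,0]],
    [[0,0,0],[0,0,0]],
    [[0,0,0],[0,0,0]]
  ]
}}

```text
time_s: 21.75
tool_pos: [0.6205, 0.2072, 0.0067]
tool_rot: [42.7, 90.0, 42.6]
force: [-0.0, -1.3, 0.1]
grip_width: 0.0191
```

{"fn": "drive_tool", "kwargs": {
  "increments": [
    [[0,0,0],[0,0,0]],
    [[0,0,0],[0,0,0]],
    [[0,0,0],[0,0,0]],
    [[0,0,0],[0,0,0]],
    [[-0.3,0,0],[0,0,0]],
    [[-0.6,0,0],[0,0,0]],
    [[-0.8,0,0],[0,0,0]],
    [[-0.8,0,0],[0,0,0]],
    [[-0.4,0,0],[0,0,0]],
    [[0,0,0],[0,0,0]]
  ],
  "hand": 1
}}

```text
time_s: 22.75
tool_pos: [0.6225, 0.2077, 0.1262]
tool_rot: [24.3, 89.7, 24.2]
force: [-0.3, -0.3, -0.3]
grip_width: 0.0849
```

```bash
python3 plan.py 0.4315 0.1665 0.1 -11.6;python3 look.py j3 side 140 180 300 300 5
```

```text
t 22.75 p [0.6225 0.2077 0.1262] jaw yaw -0.05 tilt 0.35 F [-0.3 -0.3 -0.3] w 0.0849 q [-37.  22.  21.  88.  -8.  71. -15.]
 turn deg [11.55  0.3  -0.17] units/120 [ 0.0963  0.0025 -0.0015]
 shift(now frame) [ 0.626 -1.036 -4.778]  shift(after turn) [ 0.655 -1.97  -4.471]
```

View pics/j3.png

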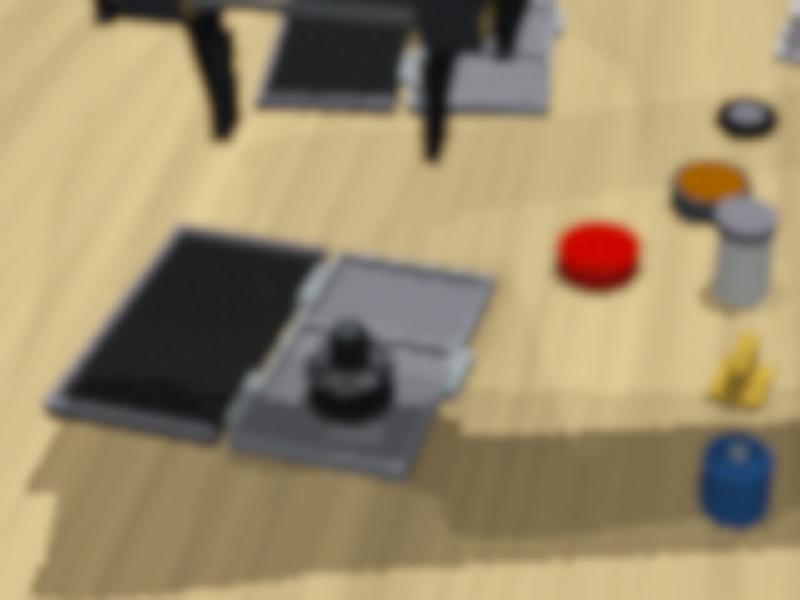

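{"fn": "drive_tool", "kwargs": {
  "increments": [
    [[0,0,0],[0.0482,0,0]],
    [[0,0,0],[0.0482,0,0]],
    [[0,-0.14,-0.3],[0,0,0]],
    [[0.1,-0.33,-0.75],[0,0,0]],
    [[0.1,-0.33,-0.75],[0,0,0]],
    [[0.1,-0.33,-0.75],[0,0,0]],
    [[0.1,-0.33,-0.75],[0,0,0]],
    [[0.1,-0.33,-0.75],[0,0,0]],
    [[0.1,-0.18,-0.42],[0,0,0]],
    [[0,0,0],[0,0,0]]
  ]
}}

```text
time_s: 23.8
tool_pos: [0.4254, 0.165, 0.0962]
tool_rot: [-150.2, 89.7, -161.7]
force: [-0.5, -0.3, -0.8]
grip_width: 0.0868
```

```bash
python3 plan.py 0.4315 0.1665 0.0 -11.6
```

```text
t 23.8 p [0.4254 0.165  0.0962] jaw yaw -11.52 tilt 0.32 F [-0.5 -0.3 -0.8] w 0.0868 q [-46.  -1.  21. 117.   0.  64. -36.]
 turn deg [ 0.08 -0.27  0.16] units/120 [ 0.0006 -0.0023  0.0013]
 shift(now frame) [2.403 0.074 0.154]  shift(after turn) [2.404 0.067 0.142]
```

Descending to an intermediate height first, to check the tips against the rib.

{"fn": "drive_tool", "kwargs": {
  "increments": [
    [[0.5,0.05,0.12],[0,0,0]],
    [[0.7,0,0],[0,0,0]],
    [[0.6,0,0],[0,0,0]],
    [[0.4,0,0],[0,0,0]],
    [[0.2,0,0],[0,0,0]],
    [[0,0,0],[0,0,0]],
    [[0,0,0],[0,0,0]],
    [[0,0,0],[0,0,0]]
  ]
}}

```text
time_s: 24.6
tool_pos: [0.4355, 0.1674, 0.0035]
tool_rot: [40.4, 89.9, 28.8]
force: [-0.9, 0.7, -0.2]
grip_width: 0.0872
```

```bash
python3 plan.py 0.4315 0.1665 -0.010 -11.6;python3 look.py k1 side 230 180 350 280 6;python3 look.py k2 top 150 180 260 270 6;python3 - <<'E'
from cell import env
from h import *
s=env.read_camera("side");p=np.array(env.get_obs()["tool_pos"])
for dz in(0,.019,.026):
  for d in(.0435,-.0435):print(dz,d,(6*(proj(s,p+[d*.98,-d*.2,dz])-[230,180])).round())
E
```

```text
t 24.6 p [0.4355 0.1674 0.0035] jaw yaw -11.61 tilt 0.1 F [-0.9  0.7 -0.2] w 0.0872 q [-45.   7.  22. 121.  -3.  52. -33.]
 turn deg [-0.01  0.08 -0.07] units/120 [-0.0001  0.0007 -0.0006]
 shift(now frame) [ 0.337 -0.042 -0.095]  shift(after turn) [ 0.337 -0.041 -0.095]
0 0.0435 [[237. 437.]]
0 -0.0435 [[440. 486.]]
0.019 0.0435 [[239. 402.]]
0.019 -0.0435 [[445. 450.]]
0.026 0.0435 [[239. 389.]]
0.026 -0.0435 [[446. 436.]]
```

View pics/k1.png

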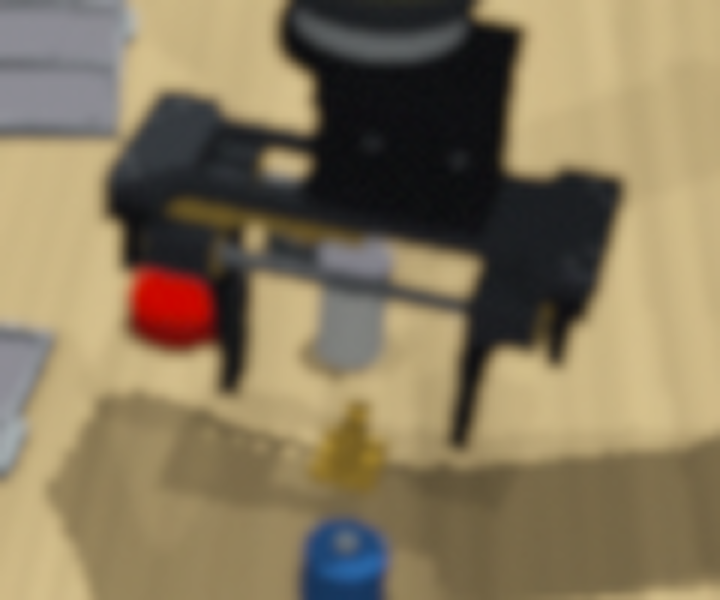

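View pics/k2.png

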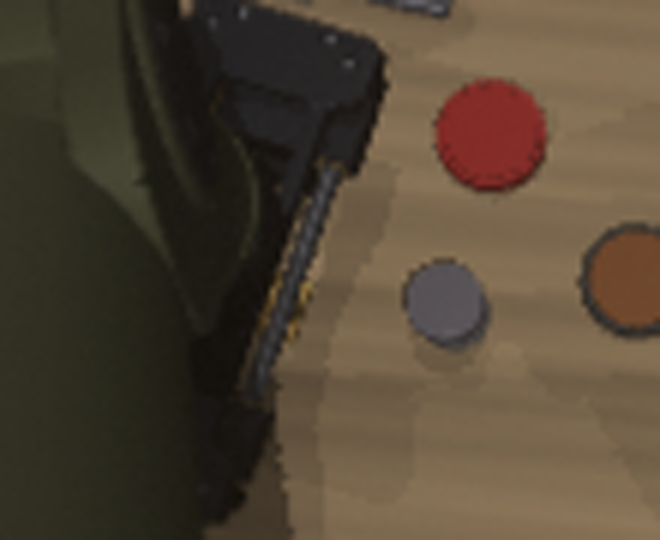

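{"fn": "drive_tool", "kwargs": {
  "increments": [
    [[0.12,-0.03,-0.07],[0,0,0]],
    [[0.12,0,0],[0,0,0]],
    [[0.1,0,0],[0,0,0]],
    [[0,0,0],[0,0,0]],
    [[0,0,0],[0,0,0]]
  ]
}}

```text
time_s: 25.25
tool_pos: [0.4315, 0.1662, -0.0111]
tool_rot: [-123.6, 90.0, -135.3]
force: [-0.8, -0.3, -0.0]
grip_width: 0.0871
```

{"fn": "drive_tool", "kwargs": {
  "increments": [
    [[0,0,0],[0,0,0]],
    [[0,0,0],[0,0,0]],
    [[0,0,0],[0,0,0]],
    [[0,0,0],[0,0,0]],
    [[0,0,0],[0,0,0]],
    [[0,0,0],[0,0,0]],
    [[0,0,0],[0,0,0]],
    [[0,0,0],[0,0,0]],
    [[0,0,0],[0,0,0]],
    [[0,0,0],[0,0,0]]
  ],
  "hand": -1,
  "squeeze": 15
}}

```text
time_s: 26.25
tool_pos: [0.4316, 0.1664, -0.0109]
tool_rot: [38.9, 90.0, 27.3]
force: [-0.2, -0.6, -0.4]
grip_width: 0.0151
```

{"fn": "drive_tool", "kwargs": {
  "increments": [
    [[0,0,0],[0,0,0]],
    [[0,0,0],[0,0,0]],
    [[0,0,0],[0,0,0]]
  ]
}}

```text
time_s: 26.55
tool_pos: [0.4317, 0.1664, -0.0109]
tool_rot: [35.6, 90.0, 24.0]
force: [0.8, -0.2, 0.1]
grip_width: 0.0094
```

```bash
python3 plan.py 0.4315 0.1665 -0.010 -11.6;python3 look.py k3 side 230 180 350 280 6
```

```text
t 26.55 p [ 0.4317  0.1664 -0.0109] jaw yaw -11.61 tilt 0.01 F [ 0.8 -0.2  0.1] w 0.0094 q [-45.   8.  22. 122.  -4.  50. -32.]
 turn deg [-0.01  0.01 -0.01] units/120 [-0.0001  0.0001 -0.0001]
 shift(now frame) [-0.023  0.003 -0.005]  shift(after turn) [-0.023  0.003 -0.005]
```

View pics/k3.png

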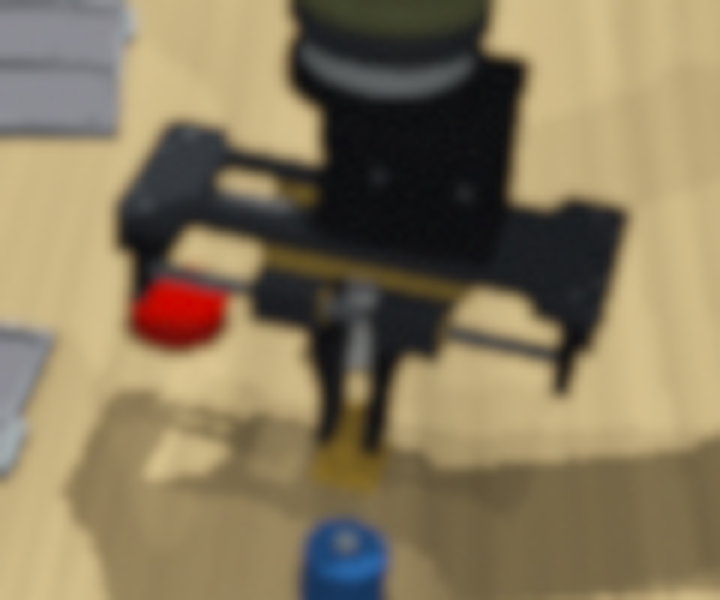

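{"fn": "drive_tool", "kwargs": {
  "increments": [
    [[-0.2,0,0],[0,0,0]],
    [[-0.5,0,0],[0,0,0]],
    [[-0.8,0,0],[0,0,0]],
    [[-0.8,0,0],[0,0,0]],
    [[-0.4,0,0],[0,0,0]],
    [[0,0,0],[0,0,0]]
  ]
}}

```text
time_s: 27.2
tool_pos: [0.4336, 0.1674, 0.1]
tool_rot: [46.1, 89.7, 34.5]
force: [-0.3, -0.5, -0.4]
grip_width: 0.0099
```

```bash
python3 plan.py 0.6105 0.132 0.095 -11.6;python3 look.py k4 side 230 150 350 250 6
```

```text
t 27.2 p [0.4336 0.1674 0.1   ] jaw yaw -11.62 tilt 0.34 F [-0.3 -0.5 -0.4] w 0.0099 q [-46.  -1.  22. 116.   0.  64. -36.]
 turn deg [-0.01  0.24 -0.25] units/120 [-0.0001  0.002  -0.002 ]
 shift(now frame) [0.145 0.024 4.51 ]  shift(after turn) [0.126 0.024 4.51 ]
```

View pics/k4.png

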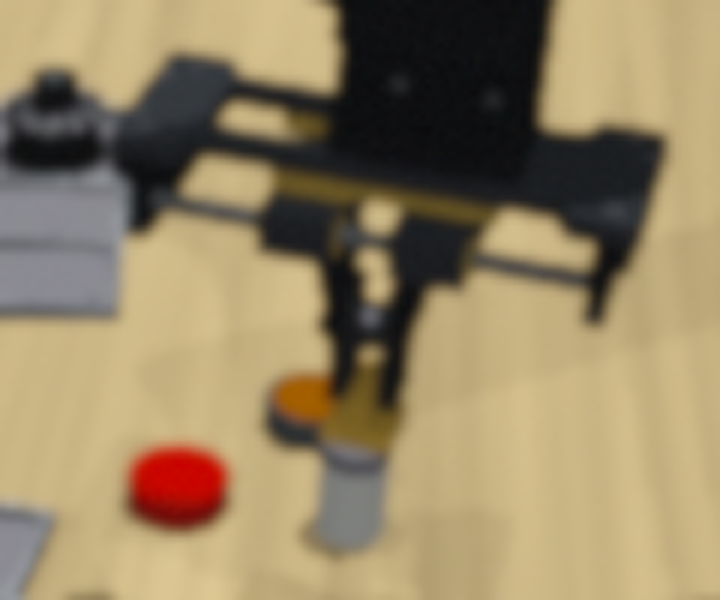

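The cover came up level (crop (362,410)). Moving it to the narrow bay and lowering.

{"fn": "drive_tool", "kwargs": {
  "increments": [
    [[0,0,0.35],[0,0,0]],
    [[0,0,0.75],[0,0,0]],
    [[0,0,0.75],[0,0,0]],
    [[0.02,0,0.75],[0,0,0]],
    [[0.05,0,0.75],[0,0,0]],
    [[0.05,0,0.75],[0,0,0]],
    [[0,0.02,0.41],[0,0,0]],
    [[0,0,0],[0,0,0]],
    [[0,0,0],[0,0,0]]
  ]
}}

```text
time_s: 28.15
tool_pos: [0.6077, 0.13, 0.0904]
tool_rot: [-138.0, 89.8, -149.6]
force: [0.2, 0.7, -0.7]
grip_width: 0.0095
```

```bash
python3 plan.py 0.6105 0.132 -0.006 -11.6
```

```text
t 28.15 p [0.6077 0.13   0.0904] jaw yaw -11.65 tilt 0.2 F [ 0.2  0.7 -0.7] w 0.0095 q [-36.  20.  27.  95. -10.  67. -19.]
 turn deg [-0.05 -0.15  0.13] units/120 [-0.0004 -0.0012  0.0011]
 shift(now frame) [2.408 0.07  0.065]  shift(after turn) [2.409 0.064 0.059]
```

{"fn": "drive_tool", "kwargs": {
  "increments": [
    [[0.5,0.04,0.02],[0,0,0]],
    [[0.7,0,0],[0,0,0]],
    [[0.5,0,0],[0,0,0]],
    [[0.3,0,0],[0,0,0]],
    [[0.2,0,0],[0,0,0]],
    [[0.1,0,0],[0,0,0]],
    [[0,0,0],[0,0,0]],
    [[0,0,0],[0,0,0]]
  ]
}}

```text
time_s: 28.95
tool_pos: [0.6103, 0.1324, 0.0012]
tool_rot: [31.6, 89.9, 20.0]
force: [0.5, 0.6, -0.1]
grip_width: 0.0095
```

{"fn": "drive_tool", "kwargs": {
  "increments": [
    [[0,0,0],[0,0,0]]
  ]
}}

```text
time_s: 29.05
tool_pos: [0.6103, 0.1324, 0.0012]
tool_rot: [32.3, 89.9, 20.7]
force: [-0.2, -0.3, -0.8]
grip_width: 0.01
```

```bash
python3 plan.py 0.6105 0.132 -0.0065 -11.6
```

```text
t 29.05 p [0.6103 0.1324 0.0012] jaw yaw -11.61 tilt 0.1 F [-0.2 -0.3 -0.8] w 0.01 q [-35.  26.  25.  99. -13.  58. -17.]
 turn deg [-0.01  0.08 -0.05] units/120 [-0.0001  0.0007 -0.0004]
 shift(now frame) [ 0.193 -0.009  0.006]  shift(after turn) [ 0.193 -0.008  0.007]
```

{"fn": "drive_tool", "kwargs": {
  "increments": [
    [[0.1,0,0],[0,0,0]],
    [[0.07,0,0],[0,0,0]],
    [[0,0,0],[0,0,0]],
    [[0,0,0],[0,0,0]],
    [[0,0,0],[0,0,0]]
  ]
}}

```text
time_s: 29.55
tool_pos: [0.6095, 0.1322, -0.0066]
tool_rot: [-170.4, 90.0, 178.0]
force: [0.0, -0.9, -1.4]
grip_width: 0.0095
```

{"fn": "drive_tool", "kwargs": {
  "increments": [
    [[0,0,0],[0,0,0]],
    [[0,0,0],[0,0,0]],
    [[0,0,0],[0,0,0]],
    [[0,0,0],[0,0,0]],
    [[-0.3,0,0],[0,0,0]],
    [[-0.6,0,0],[0,0,0]],
    [[-0.8,0,0],[0,0,0]],
    [[-0.8,0,0],[0,0,0]],
    [[-0.3,0,0],[0,0,0]],
    [[0,0,0],[0,0,0]]
  ],
  "hand": 1
}}

```text
time_s: 30.55
tool_pos: [0.6113, 0.1326, 0.1083]
tool_rot: [33.1, 89.7, 21.4]
force: [0.2, -0.2, 0.4]
grip_width: 0.0813
```

```bash
python3 plan.py 0.4565 0.0108 0.095 0;python3 look.py l1 side 140 180 300 300 5
```

```text
t 30.55 p [0.6113 0.1326 0.1083] jaw yaw -11.61 tilt 0.29 F [ 0.2 -0.2  0.4] w 0.0813 q [-37.  19.  27.  94.  -9.  68. -19.]
 turn deg [-11.61   0.26  -0.13] units/120 [-0.0968  0.0021 -0.0011]
 shift(now frame) [ 0.308 -3.762 -3.179]  shift(after turn) [ 0.332 -3.044 -3.87 ]
```

View pics/l1.png

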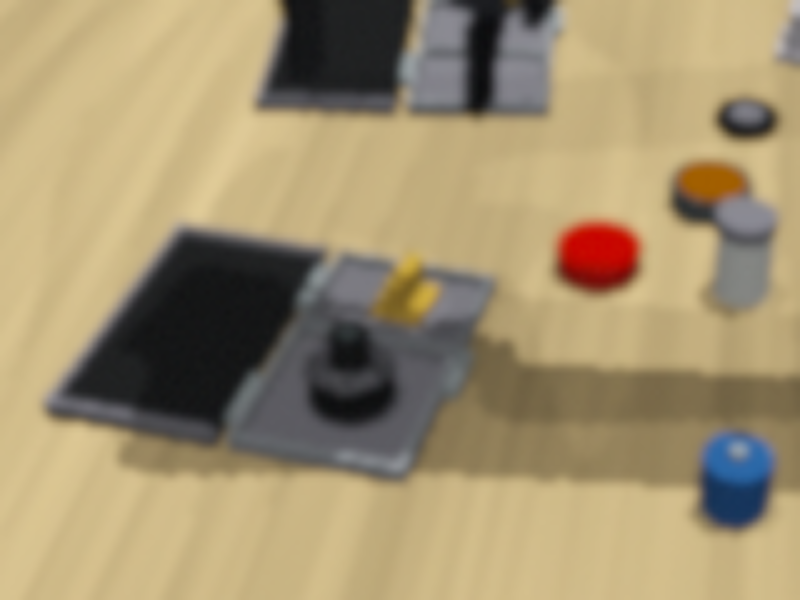

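Cover upright in the narrow bay, battery, canister and red disc undisturbed. Now the amber filter.

{"fn": "drive_tool", "kwargs": {
  "increments": [
    [[0,0,0],[-0.0484,0,0]],
    [[0,0,0],[-0.0484,0,0]],
    [[0,-0.27,-0.35],[0,0,0]],
    [[0.06,-0.55,-0.7],[0,0,0]],
    [[0.06,-0.55,-0.7],[0,0,0]],
    [[0.06,-0.55,-0.7],[0,0,0]],
    [[0.06,-0.55,-0.7],[0,0,0]],
    [[0.06,-0.55,-0.7],[0,0,0]],
    [[0,-0.02,-0.02],[0,0,0]],
    [[0,0,0],[0,0,0]]
  ]
}}

```text
time_s: 31.6
tool_pos: [0.4535, 0.0105, 0.0923]
tool_rot: [164.8, 89.9, 164.7]
force: [1.0, 0.3, -0.6]
grip_width: 0.0869
```

```bash
python3 plan.py 0.4565 0.0108 0.0 0
```

```text
t 31.6 p [0.4535 0.0105 0.0923] jaw yaw -0.04 tilt 0.1 F [ 1.   0.3 -0.6] w 0.0869 q [-33.  -2.  29. 118.   1.  64.  -5.]
 turn deg [-0.04 -0.1  -0.03] units/120 [-0.0004 -0.0008 -0.0002]
 shift(now frame) [2.307 0.007 0.079]  shift(after turn) [2.307 0.008 0.075]
```

{"fn": "drive_tool", "kwargs": {
  "increments": [
    [[0.5,0,0.03],[0,0,0]],
    [[0.7,0,0],[0,0,0]],
    [[0.5,0,0],[0,0,0]],
    [[0.4,0,0],[0,0,0]],
    [[0.2,0,0],[0,0,0]],
    [[0,0,0],[0,0,0]],
    [[0,0,0],[0,0,0]],
    [[0,0,0],[0,0,0]]
  ]
}}

```text
time_s: 32.4
tool_pos: [0.457, 0.0109, 0.0022]
tool_rot: [12.4, 89.9, 12.4]
force: [-0.6, 1.6, -0.9]
grip_width: 0.087
```

```bash
python3 plan.py 0.4565 0.0108 -0.012 0;python3 look.py m1 side 230 150 350 250 6
```

```text
t 32.4 p [0.457  0.0109 0.0022] jaw yaw 0.02 tilt 0.09 F [-0.6  1.6 -0.9] w 0.087 q [-33.   6.  29. 123.  -4.  52.  -1.]
 turn deg [ 0.02  0.09 -0.02] units/120 [ 0.0002  0.0008 -0.0002]
 shift(now frame) [ 0.356 -0.002 -0.012]  shift(after turn) [ 0.356 -0.002 -0.012]
```

View pics/m1.png

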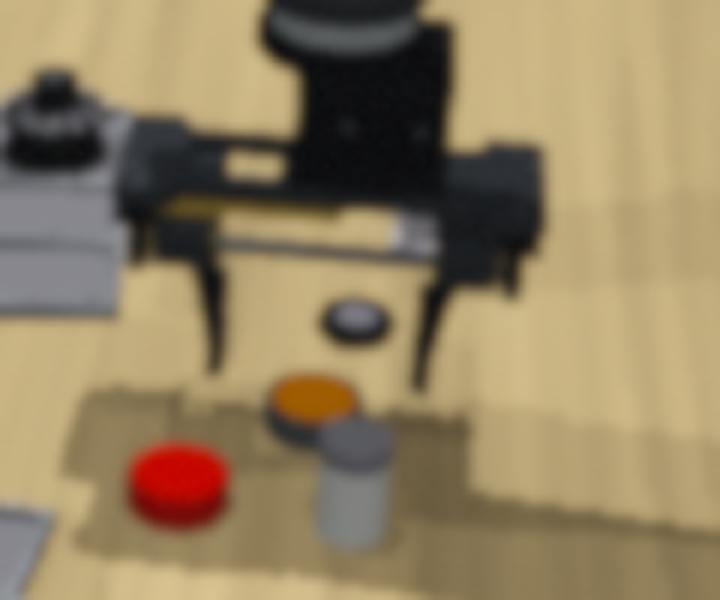

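{"fn": "drive_tool", "kwargs": {
  "increments": [
    [[0.14,0,-0.01],[0,0,0]],
    [[0.14,0,0],[0,0,0]],
    [[0.1,0,0],[0,0,0]],
    [[0,0,0],[0,0,0]],
    [[0,0,0],[0,0,0]]
  ]
}}

```text
time_s: 32.95
tool_pos: [0.4554, 0.0105, -0.0139]
tool_rot: [-158.7, 90.0, -158.7]
force: [-0.7, 1.1, 0.8]
grip_width: 0.0867
```

{"fn": "drive_tool", "kwargs": {
  "increments": [
    [[0,0,0],[0,0,0]],
    [[0,0,0],[0,0,0]],
    [[0,0,0],[0,0,0]],
    [[0,0,0],[0,0,0]],
    [[0,0,0],[0,0,0]],
    [[0,0,0],[0,0,0]],
    [[0,0,0],[0,0,0]],
    [[0,0,0],[0,0,0]],
    [[0,0,0],[0,0,0]],
    [[0,0,0],[0,0,0]]
  ],
  "hand": -1,
  "squeeze": 15
}}

```text
time_s: 33.95
tool_pos: [0.4557, 0.0107, -0.0137]
tool_rot: [24.6, 90.0, 24.6]
force: [0.7, 0.0, 0.8]
grip_width: 0.0463
```

{"fn": "drive_tool", "kwargs": {
  "increments": [
    [[-0.2,0,0],[0,0,0]],
    [[-0.5,0,0],[0,0,0]],
    [[-0.8,0,0],[0,0,0]],
    [[-0.8,0,0],[0,0,0]],
    [[-0.4,0,0],[0,0,0]],
    [[0,0,0],[0,0,0]]
  ]
}}

```text
time_s: 34.55
tool_pos: [0.4577, 0.0109, 0.0971]
tool_rot: [18.7, 89.7, 18.7]
force: [0.1, 0.2, -0.8]
grip_width: 0.0463
```

```bash
python3 plan.py 0.615 -0.158 0.095 0;python3 look.py m2 side 230 120 350 220 6
```

```text
t 34.55 p [0.4577 0.0109 0.0971] jaw yaw 0.0 tilt 0.32 F [ 0.1  0.2 -0.8] w 0.0463 q [-34.  -2.  29. 118.   1.  64.  -5.]
 turn deg [ 0.    0.31 -0.1 ] units/120 [ 0.      0.0026 -0.0009]
 shift(now frame) [ 0.065 -4.223  3.933]  shift(after turn) [ 0.052 -4.223  3.933]
```

View pics/m2.png

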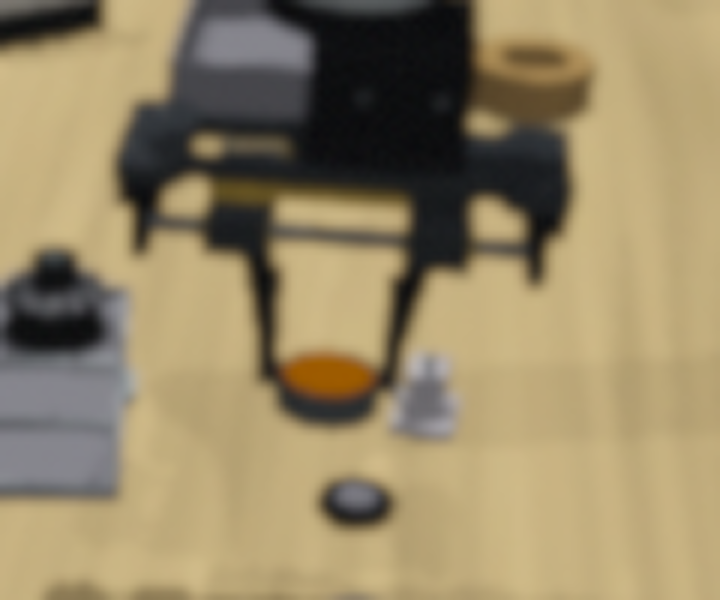

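Filter held level at crop (328,385). Carrying it to the middle bay.

{"fn": "drive_tool", "kwargs": {
  "increments": [
    [[0,-0.35,0.33],[0,0,0]],
    [[0,-0.7,0.65],[0,0,0]],
    [[0,-0.7,0.65],[0,0,0]],
    [[0,-0.7,0.65],[0,0,0]],
    [[0,-0.7,0.65],[0,0,0]],
    [[0,-0.7,0.65],[0,0,0]],
    [[0,-0.37,0.35],[0,0,0]],
    [[0,0,0],[0,0,0]],
    [[0,0,0],[0,0,0]]
  ]
}}

```text
time_s: 35.5
tool_pos: [0.6113, -0.1581, 0.0923]
tool_rot: [176.1, 89.8, 176.0]
force: [0.5, 0.8, -1.1]
grip_width: 0.0461
```

```bash
python3 plan.py 0.615 -0.158 -0.008 0
```

```text
t 35.5 p [ 0.6113 -0.1581  0.0923] jaw yaw -0.05 tilt 0.21 F [ 0.5  0.8 -1.1] w 0.0461 q [-17.  23.  37.  94. -14.  68.  23.]
 turn deg [-0.05 -0.21 -0.01] units/120 [-0.0004 -0.0018 -0.0001]
 shift(now frame) [2.507e+00 1.000e-03 1.020e-01]  shift(after turn) [2.507e+00 2.000e-03 9.300e-02]
```

{"fn": "drive_tool", "kwargs": {
  "increments": [
    [[0.5,0,0.05],[0,0,0]],
    [[0.7,0,0],[0,0,0]],
    [[0.5,0,0],[0,0,0]],
    [[0.4,0,0],[0,0,0]],
    [[0.2,0,0],[0,0,0]],
    [[0.1,0,0],[0,0,0]],
    [[0,0,0],[0,0,0]],
    [[0,0,0],[0,0,0]],
    [[0,0,0],[0,0,0]]
  ]
}}

```text
time_s: 36.4
tool_pos: [0.6156, -0.1584, -0.0007]
tool_rot: [-4.8, 89.9, -4.8]
force: [-1.1, -0.1, -0.1]
grip_width: 0.0463
```

```bash
python3 plan.py 0.615 -0.158 -0.009 0;python3 look.py m3 side 160 120 290 220 6
```

```text
t 36.4 p [ 0.6156 -0.1584 -0.0007] jaw yaw 0.0 tilt 0.1 F [-1.1 -0.1 -0.1] w 0.0463 q [-15.  29.  34.  98. -19.  59.  26.]
 turn deg [0.   0.1  0.01] units/120 [0.     0.0009 0.0001]
 shift(now frame) [ 0.207  0.01  -0.015]  shift(after turn) [ 0.207  0.01  -0.015]
```

View pics/m3.png

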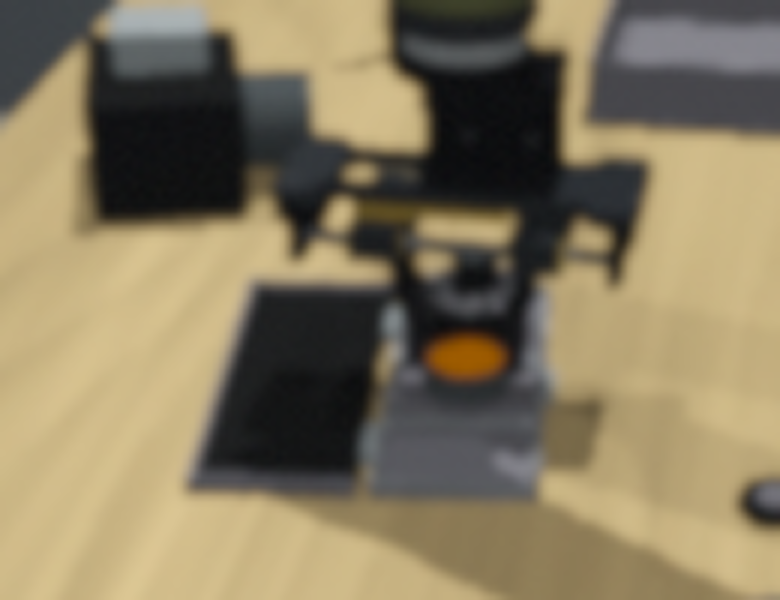

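{"fn": "drive_tool", "kwargs": {
  "increments": [
    [[0.1,0,0],[0,0,0]],
    [[0.06,0,0],[0,0,0]],
    [[0.04,0,0],[0,0,0]],
    [[0,0,0],[0,0,0]],
    [[0,0,0],[0,0,0]],
    [[0,0,0],[0,0,0]]
  ]
}}

```text
time_s: 37.05
tool_pos: [0.6146, -0.1581, -0.0096]
tool_rot: [132.9, 90.0, 132.9]
force: [-1.1, 0.6, 2.2]
grip_width: 0.0463
```

{"fn": "drive_tool", "kwargs": {
  "increments": [
    [[0,0,0],[0,0,0]],
    [[0,0,0],[0,0,0]],
    [[0,0,0],[0,0,0]],
    [[0,0,0],[0,0,0]],
    [[-0.3,0,0],[0,0,0]],
    [[-0.6,0,0],[0,0,0]],
    [[-0.8,0,0],[0,0,0]],
    [[-0.8,0,0],[0,0,0]],
    [[-0.3,0,0],[0,0,0]],
    [[0,0,0],[0,0,0]]
  ],
  "hand": 0.45
}}

```text
time_s: 38.05
tool_pos: [0.6164, -0.1587, 0.1049]
tool_rot: [-4.0, 89.7, -4.0]
force: [0.4, 0.2, -0.3]
grip_width: 0.0631
```

```bash
python3 plan.py 0.4065 -0.173 0.095 -6.8;python3 look.py m4 side 160 120 290 220 6
```

```text
t 38.05 p [ 0.6164 -0.1587  0.1049] jaw yaw 0.0 tilt 0.28 F [ 0.4  0.2 -0.3] w 0.0631 q [-17.  22.  37.  93. -14.  69.  23.]
 turn deg [6.8  0.28 0.  ] units/120 [0.0567 0.0023 0.    ]
 shift(now frame) [ 0.223 -0.358 -5.25 ]  shift(after turn) [ 0.248 -0.977 -5.169]
```

View pics/m4.png

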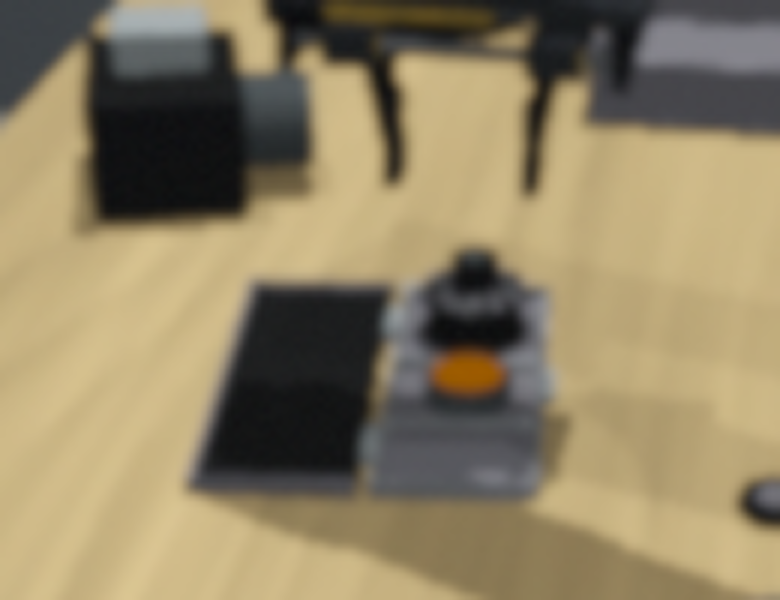

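Filter flat in the middle bay. Last is the adapter.

{"fn": "drive_tool", "kwargs": {
  "increments": [
    [[0,0,0],[0.0567,0,0]],
    [[0,-0.07,-0.35],[0,0,0]],
    [[0.03,-0.14,-0.75],[0,0,0]],
    [[0.03,-0.14,-0.75],[0,0,0]],
    [[0.03,-0.14,-0.75],[0,0,0]],
    [[0.03,-0.14,-0.75],[0,0,0]],
    [[0.03,-0.14,-0.75],[0,0,0]],
    [[0.03,-0.14,-0.75],[0,0,0]],
    [[0,-0.07,-0.32],[0,0,0]],
    [[0,0,0],[0,0,0]]
  ]
}}

```text
time_s: 39.1
tool_pos: [0.4021, -0.172, 0.0935]
tool_rot: [147.9, 89.8, 141.0]
force: [0.5, -0.6, -0.2]
grip_width: 0.0631
```

```bash
python3 plan.py 0.4065 -0.173 0.012 -6.8; python3 look.py n0 top 270 110 390 200 6
```

```text
t 39.1 p [ 0.4021 -0.172   0.0935] jaw yaw -6.83 tilt 0.2 F [ 0.5 -0.6 -0.2] w 0.0631 q [-23.  -6.  41. 120.   4.  64.  10.]
 turn deg [-0.03 -0.17 -0.1 ] units/120 [-0.0003 -0.0014 -0.0009]
 shift(now frame) [ 2.036 -0.016  0.118]  shift(after turn) [ 2.037 -0.013  0.112]
```

View pics/n0.png

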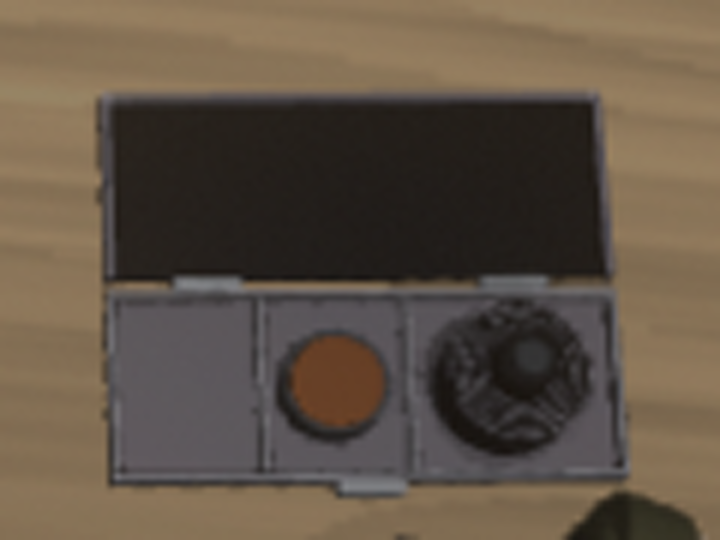

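Both are well centred: filter at crop (335,383), reel base near (500,388). Descending on the adapter.

{"fn": "drive_tool", "kwargs": {
  "increments": [
    [[0.5,0,0.07],[0,0,0]],
    [[0.6,0,0],[0,0,0]],
    [[0.5,0,0],[0,0,0]],
    [[0.3,0,0],[0,0,0]],
    [[0.1,0,0],[0,0,0]],
    [[0,0,0],[0,0,0]],
    [[0,0,0],[0,0,0]],
    [[0,0,0],[0,0,0]]
  ]
}}

```text
time_s: 39.95
tool_pos: [0.4085, -0.1731, 0.0159]
tool_rot: [6.3, 89.9, -0.5]
force: [0.6, 0.0, 1.1]
grip_width: 0.0631
```

```bash
python3 plan.py 0.4065 -0.173 -0.003 -6.8;python3 look.py n1 side 250 120 350 210 7
```

```text
t 39.95 p [ 0.4085 -0.1731  0.0159] jaw yaw -6.79 tilt 0.11 F [0.6 0.  1.1] w 0.0631 q [-22.   3.  43. 124.  -3.  53.  16.]
 turn deg [ 0.01  0.11 -0.01] units/120 [ 0.0001  0.0009 -0.0001]
 shift(now frame) [ 0.472 -0.004 -0.052]  shift(after turn) [ 0.472 -0.004 -0.051]
```

View pics/n1.png

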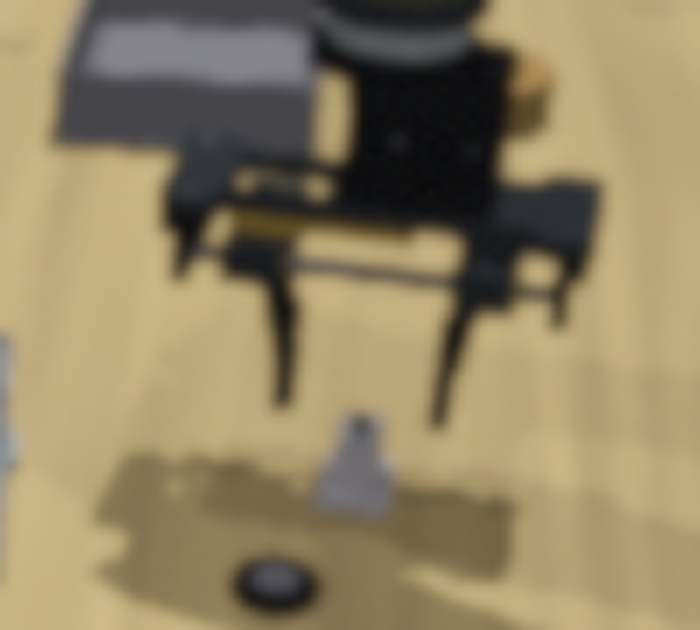

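{"fn": "drive_tool", "kwargs": {
  "increments": [
    [[0.17,0,-0.03],[0,0,0]],
    [[0.15,0,0],[0,0,0]],
    [[0.1,0,0],[0,0,0]],
    [[0,0,0],[0,0,0]],
    [[0,0,0],[0,0,0]]
  ]
}}

```text
time_s: 40.5
tool_pos: [0.4062, -0.1728, -0.0019]
tool_rot: [-161.2, 90.0, -168.0]
force: [0.3, -0.0, 0.4]
grip_width: 0.0629
```

{"fn": "drive_tool", "kwargs": {
  "increments": [
    [[0,0,0],[0,0,0]],
    [[0,0,0],[0,0,0]],
    [[0,0,0],[0,0,0]],
    [[0,0,0],[0,0,0]],
    [[0,0,0],[0,0,0]],
    [[0,0,0],[0,0,0]],
    [[0,0,0],[0,0,0]],
    [[0,0,0],[0,0,0]],
    [[0,0,0],[0,0,0]],
    [[0,0,0],[0,0,0]]
  ],
  "hand": -1,
  "squeeze": 20
}}

```text
time_s: 41.5
tool_pos: [0.4066, -0.1728, -0.0017]
tool_rot: [5.0, 90.0, -1.8]
force: [0.7, 0.3, -0.1]
grip_width: 0.0198
```

```bash
python3 plan.py 0.4065 -0.173 -0.003 -6.8;python3 look.py n2 side 250 120 350 210 7
```

```text
t 41.5 p [ 0.4066 -0.1728 -0.0017] jaw yaw -6.8 tilt 0.02 F [ 0.7  0.3 -0.1] w 0.0198 q [-22.   5.  43. 125.  -5.  51.  17.]
 turn deg [ 0.    0.02 -0.  ] units/120 [ 0.      0.0001 -0.    ]
 shift(now frame) [ 0.033 -0.005 -0.001]  shift(after turn) [ 0.033 -0.005 -0.001]
```

View pics/n2.png

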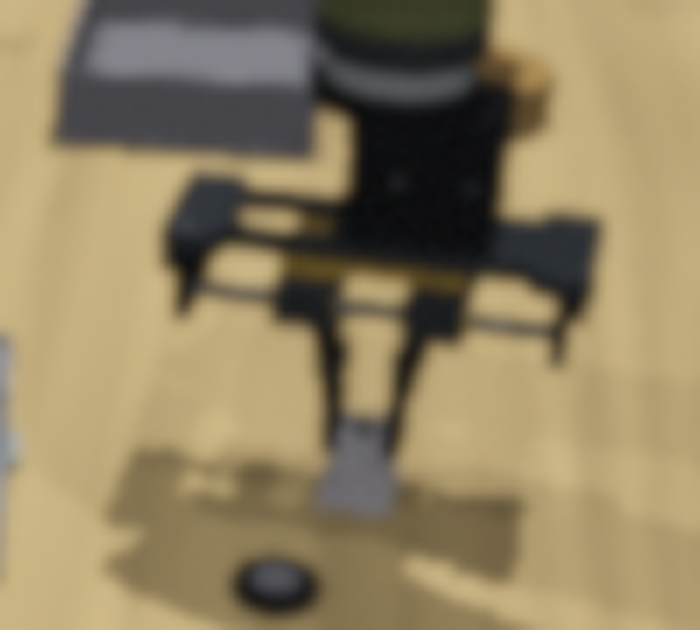

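{"fn": "drive_tool", "kwargs": {
  "increments": [
    [[-0.2,0,0],[0,0,0]],
    [[-0.5,0,0],[0,0,0]],
    [[-0.8,0,0],[0,0,0]],
    [[-0.8,0,0],[0,0,0]],
    [[-0.3,0,0],[0,0,0]],
    [[0,0,0],[0,0,0]]
  ]
}}

```text
time_s: 42.15
tool_pos: [0.4078, -0.173, 0.1039]
tool_rot: [12.9, 89.8, 6.1]
force: [0.0, -0.4, 0.0]
grip_width: 0.0198
```

```bash
python3 plan.py 0.608 -0.093 0.1 -6.8;python3 look.py n3 side 230 100 350 210 6
```

```text
t 42.15 p [ 0.4078 -0.173   0.1039] jaw yaw -6.79 tilt 0.24 F [ 0.  -0.4  0. ] w 0.0198 q [-24.  -6.  42. 119.   4.  65.   9.]
 turn deg [ 0.01  0.23 -0.05] units/120 [ 0.0001  0.0019 -0.0004]
 shift(now frame) [0.118 2.577 4.733]  shift(after turn) [0.097 2.578 4.732]
```

View pics/n3.png

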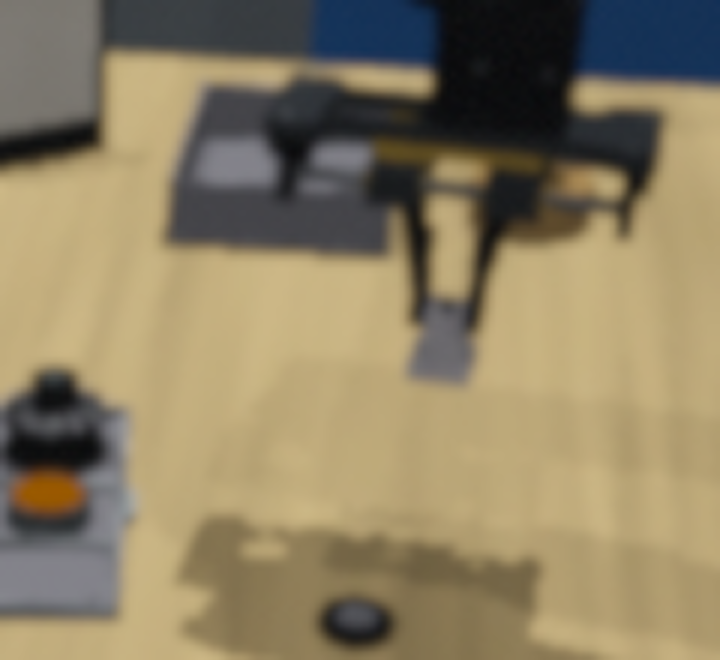

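Adapter held level at crop (443,342). Moving to the end bay.

{"fn": "drive_tool", "kwargs": {
  "increments": [
    [[0,0.2,0.35],[0,0,0]],
    [[0,0.4,0.74],[0,0,0]],
    [[0,0.4,0.74],[0,0,0]],
    [[0,0.4,0.74],[0,0,0]],
    [[0,0.4,0.74],[0,0,0]],
    [[0,0.4,0.74],[0,0,0]],
    [[0.05,0.37,0.66],[0,0,0]],
    [[0,0,0],[0,0,0]],
    [[0,0,0],[0,0,0]]
  ]
}}

```text
time_s: 43.1
tool_pos: [0.604, -0.0932, 0.0975]
tool_rot: [-157.2, 89.7, -164.0]
force: [0.1, -0.9, -0.4]
grip_width: 0.0199
```

```bash
python3 plan.py 0.608 -0.093 0.008 -6.8
```

```text
t 43.1 p [ 0.604  -0.0932  0.0975] jaw yaw -6.78 tilt 0.3 F [ 0.1 -0.9 -0.4] w 0.0199 q [-25.  20.  38.  97. -13.  68.  10.]
 turn deg [ 0.03 -0.27  0.12] units/120 [ 0.0002 -0.0023  0.001 ]
 shift(now frame) [2.237 0.021 0.109]  shift(after turn) [2.238 0.016 0.098]
```

{"fn": "drive_tool", "kwargs": {
  "increments": [
    [[0.5,0,0.05],[0,0,0]],
    [[0.6,0,0],[0,0,0]],
    [[0.5,0,0],[0,0,0]],
    [[0.4,0,0],[0,0,0]],
    [[0.2,0,0],[0,0,0]],
    [[0,0,0],[0,0,0]],
    [[0,0,0],[0,0,0]],
    [[0,0,0],[0,0,0]]
  ]
}}

```text
time_s: 43.9
tool_pos: [0.6085, -0.0935, 0.0134]
tool_rot: [6.7, 89.9, -0.1]
force: [0.2, 0.8, -0.4]
grip_width: 0.02
```

```bash
python3 plan.py 0.608 -0.093 0.003 -6.8
```

```text
t 43.9 p [ 0.6085 -0.0935  0.0134] jaw yaw -6.81 tilt 0.12 F [ 0.2  0.8 -0.4] w 0.02 q [-23.  26.  36. 101. -18.  59.  13.]
 turn deg [-0.01  0.12 -0.01] units/120 [-0.0001  0.001  -0.0001]
 shift(now frame) [ 0.26   0.011 -0.015]  shift(after turn) [ 0.26   0.011 -0.014]
```

{"fn": "drive_tool", "kwargs": {
  "increments": [
    [[0.12,0,0],[0,0,0]],
    [[0.08,0,0],[0,0,0]],
    [[0.05,0,0],[0,0,0]],
    [[0,0,0],[0,0,0]],
    [[0,0,0],[0,0,0]],
    [[0,0,0],[0,0,0]]
  ]
}}

```text
time_s: 44.5
tool_pos: [0.6077, -0.0932, 0.0023]
tool_rot: [62.8, 90.0, 56.0]
force: [-0.4, 0.2, 1.0]
grip_width: 0.0197
```

```bash
python3 plan.py 0.608 -0.093 0.003 -6.8;python3 look.py n4 side 160 120 290 220 6
```

```text
t 44.5 p [ 0.6077 -0.0932  0.0023] jaw yaw -6.8 tilt 0.01 F [-0.4  0.2  1. ] w 0.0197 q [-23.  27.  36. 101. -18.  58.  13.]
 turn deg [ 0.    0.   -0.01] units/120 [ 0.      0.     -0.0001]
 shift(now frame) [-0.017  0.006  0.008]  shift(after turn) [-0.017  0.006  0.008]
```

View pics/n4.png

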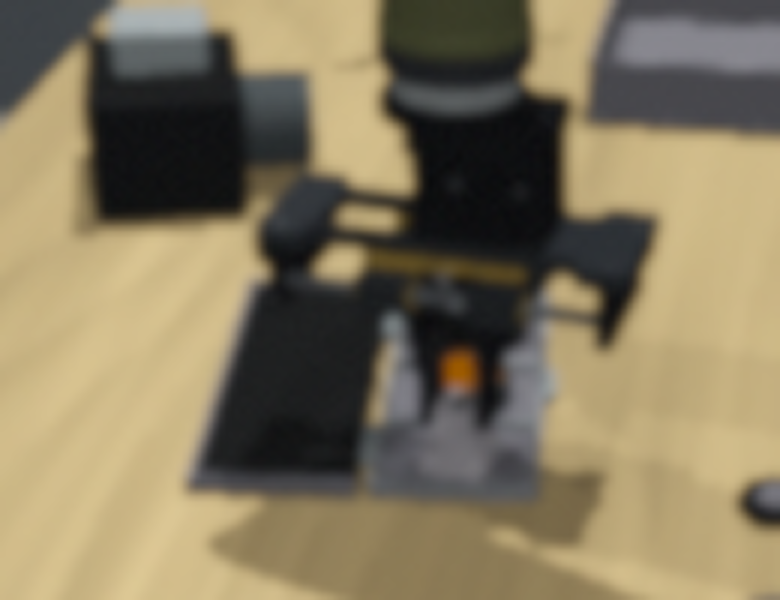

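The adapter is on the bay floor. Releasing, rising, and backing off toward +y so both cameras can see.

{"fn": "drive_tool", "kwargs": {
  "increments": [
    [[0,0,0],[0,0,0]],
    [[0,0,0],[0,0,0]],
    [[0,0,0],[0,0,0]],
    [[0,0,0],[0,0,0]],
    [[-0.3,0,0],[0,0,0]],
    [[-0.6,0,0],[0,0,0]],
    [[-0.8,0,0],[0,0,0]],
    [[-0.8,0,0],[0,0,0]],
    [[-0.5,0,0],[0,0,0]],
    [[0,0,0],[0,0,0]]
  ],
  "hand": 0.3
}}

```text
time_s: 45.55
tool_pos: [0.6102, -0.094, 0.1267]
tool_rot: [7.5, 89.6, 0.7]
force: [0.0, -0.3, 0.2]
grip_width: 0.0567
```

{"fn": "drive_tool", "kwargs": {
  "increments": [
    [[-0.2,0,-0.4],[0,0,0]],
    [[-0.2,0,-0.8],[0,0,0]],
    [[-0.2,0,-0.8],[0,0,0]],
    [[-0.2,0,-0.8],[0,0,0]],
    [[-0.2,0,-0.7],[0,0,0]],
    [[0,0,0],[0,0,0]]
  ]
}}

```text
time_s: 46.15
tool_pos: [0.4661, -0.0761, 0.1626]
tool_rot: [97.9, 89.8, 91.2]
force: [-0.0, -0.4, 0.3]
grip_width: 0.0565
```

```bash
python3 look.py o1 top 100 90 400 280 2.6; python3 look.py o2 side 140 120 340 330 2.8; python3 look.py o3 top 150 110 390 200 3.3
```

```text
(no output)
```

View pics/o1.png

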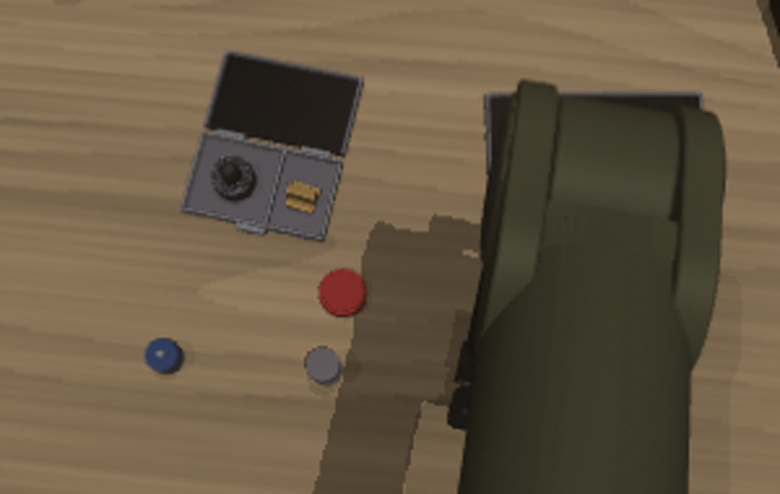

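View pics/o2.png

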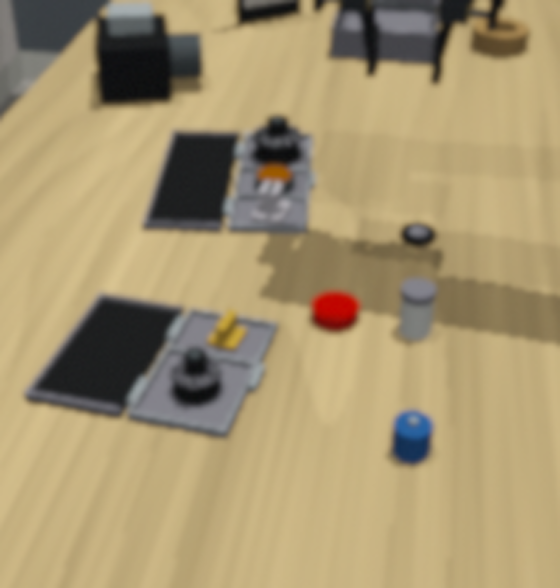

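View pics/o3.png

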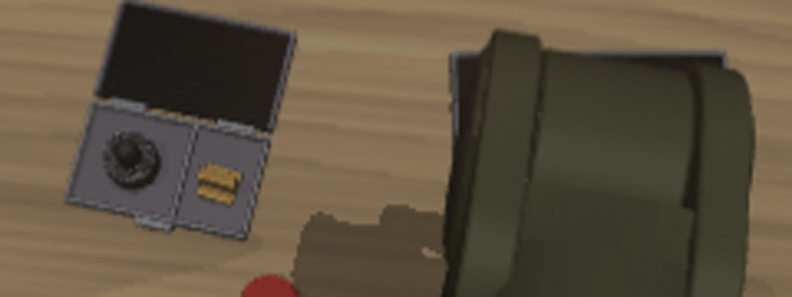

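Small reel and cover sit well centred in the short case, but the arm hides the long case from above. Moving it aside.

{"fn": "drive_tool", "kwargs": {
  "increments": [
    [[0,-0.4,0],[0,0,0]],
    [[0,-0.8,-0.1],[0,0,0]],
    [[0,-0.8,-0.1],[0,0,0]],
    [[0,-0.8,-0.1],[0,0,0]],
    [[0,-0.8,-0.1],[0,0,0]],
    [[0,-0.8,-0.1],[0,0,0]],
    [[0,-0.8,-0.1],[0,0,0]],
    [[0,-0.8,-0.1],[0,0,0]],
    [[0,-0.4,0],[0,0,0]],
    [[0,0,0],[0,0,0]]
  ]
}}

```text
time_s: 47.3
tool_pos: [0.4095, -0.331, 0.1619]
tool_rot: [-115.5, 89.7, -122.6]
force: [-0.5, 0.2, 0.2]
grip_width: 0.0568
```

```bash
python3 look.py p1 top 270 110 390 200 6; python3 look.py p2 top 100 90 400 280 2.6
cat > fin.py <<'E'
from cell import env
from h import *
c=env.read_camera("top");S=4
ht=cv2.cvtColor(cv2.resize(c["frame"],None,fx=S,fy=S,interpolation=cv2.INTER_CUBIC),cv2.COLOR_RGB2HSV)
H,Sa,V=[ht[...,i].astype(int) for i in range(3)]
F={"long":((616.7,-172.3),6.2),"short":((616.4,175.8),-7.5)}
def show(n,m,z,box,case=None):
    m=cv2.morphologyEx(m.astype(np.uint8),cv2.MORPH_OPEN,np.ones((9,9)))
    for k in cv2.findContours(m,cv2.RETR_EXTERNAL,cv2.CHAIN_APPROX_NONE)[0]:
        u=k.reshape(-1,2)/S-0.375;q=u.mean(0)
        if cv2.contourArea(k)<300 or not(box[0]<q[0]<box[2] and box[1]<q[1]<box[3]):continue
        r=cv2.minAreaRect((pix2plane(c,u,z)[:,:2]*1000).astype(np.float32));p=np.array(r[0])
        o=""
        if case:
            (cx,cy),yw=F[case];a=np.radians(yw);d=p-[cx,cy];o=np.round([d[0]*np.cos(a)+d[1]*np.sin(a),-d[0]*np.sin(a)+d[1]*np.cos(a)],1)
        print(n,"px",q.round(1),"world",p.round(1),"size",np.round(r[1],1),"in case",o)
show("large reel",V<62,.019,(338,160,372,190),"long")
show("filter",(H<16)&(Sa>120),.020,(310,160,340,190),"long")
show("adapter",V>92,.02,(288,155,312,190),"long")
show("small reel",V<62,.015,(180,150,205,175),"short")
show("cover",(Sa>115)&(H>12),.012,(205,155,230,180),"short")
show("cap",(V<70),0.009,(275,225,300,250))
show("bat",(H>100)&(Sa>80),0.034,(150,215,175,240))
show("can",(Sa<40)&(V>70),0.05,(210,218,240,245))
E
python3 fin.py
```

```text
large reel px [354.5 172.6] world [ 622.5 -234.1] size [68.1 74.4] in case [ -0.9 -62. ]
filter px [325.7 173.1] world [ 613.6 -157.9] size [39.5 39.9] in case [-1.5 14.7]
small reel px [189.6 158.2] world [619.3 203.9] size [51.  43.5] in case [-0.8 28.2]
cover px [215.8 165.4] world [607.5 133.9] size [32.7 27.8] in case [ -3.3 -42.7]
cap px [288.8 236.4] world [439.4 -76.6] size [39.1 38.4] in case 
bat px [161.9 225.9] world [429.7 245.1] size [30.7 29.4] in case 
can px [223.6 229.8] world [435.1  87.2] size [30.3 29.6] in case
```

View pics/p1.png

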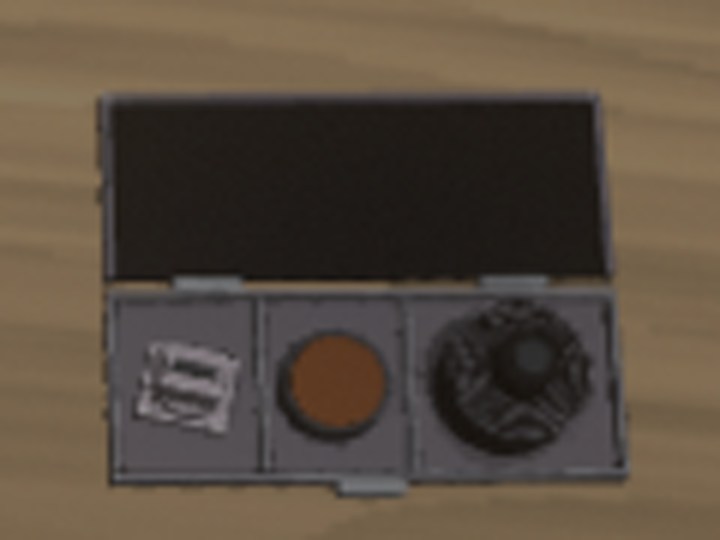

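View pics/p2.png

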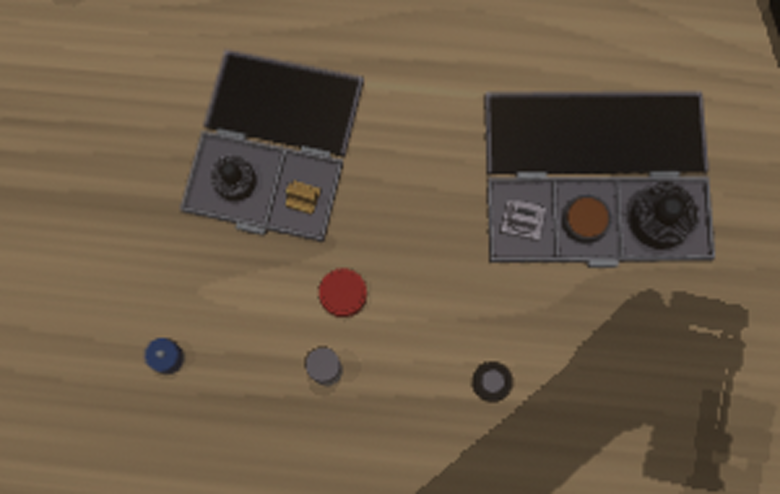

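All five are centred: the adapter's mask found nothing, but by eye it is at crop (187,387), with the bay centre near (185,385). The bystanders read within 0.5 mm of their starting positions. Handing in.

```bash
python3 - <<'E'
from cell import env
from h import *
c=env.read_camera("top")
p=pix2plane(c,[[187/6+270-.42,387/6+110-.42]],.014)[0]*1000;a=np.radians(6.2);d=p[:2]-[616.7,-172.3]
print("adapter in case",(d[0]*np.cos(a)+d[1]*np.sin(a)).round(1),(-d[0]*np.sin(a)+d[1]*np.cos(a)).round(1))
print(env.sign_off())
E
```

```text
adapter in case -2.3 79.6
the job is handed in; nothing more can be done
None
```

All five things are in their own bays, upright and released, and the job was handed in at about 47 s of the 128 s allowed. The hand-in reports no verdict.

My last top-view checks, in each case's frame (mm, tolerance ±15):

| Thing | Measured x, y | Bay centre x, y |
|---|---|---|
| Large reel | -0.9, -62.0 | 0, -66 |
| Filter | -1.5, 14.7 | 0, 14 |
| Adapter | -2.3, 79.6 | 0, 80 |
| Small reel | -0.8, 28.2 | 0, 30 |
| Cover | -3.3, -42.7 | 0, -44 |

The canister, battery and lens cap read within 0.5 mm of where they started, and I did not touch the red look-alike.

What disagreed or failed:
- **Fingertip height:** the fingertips sit about 20 mm above the reported TCP. My first grasp of the large reel closed on nothing, and I lowered every later grasp to allow for this.
- **Adapter position:** the colour mask missed the adapter in the last check, so its position comes from a pixel I picked by eye.
- **Short-case yaw:** two measurements gave -8.1° and -5.9°, and I used -7.5°.
- **Heights and uprightness:** I judged these only from the pictures and from the TCP height at release.

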